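# Rock the punch tub and pour it into the tray

### The job

The grey tub of press punches is too heavy to lift, so empty it by rocking it on its foot. Take the carry bar on top and rock the tub forwards until it leans by itself on its slanted foot, and let go of it there; then take it again by the low heel bar and tip it over its toe rod until all six punches have slid into the wooden tray. Let it gently back down onto its slanted foot, not slamming it, leave it leaning there and let go; leave the other things on the bench where they are.

Things in the scene. Friction and masses are not known exactly. Their poses are not given: they have to be found in the camera images.
- station: The tipping station, fixed. Origin: on the bench, under the line where the tub's toe rod comes to rest; x is the pouring direction, y across it (along bars and toe rod), z up. Its stand, a block of stacked wooden trays, reaches from x -197 to +3 mm, 220 mm wide, top at z 140 mm; guide strips 14 mm high run along its sides (y +-90 to 104 mm).
- stops (a point): Point on the stand's top midway between two steel stop blocks (20 mm wide, at station y +-80 mm, tops 25 mm above the stand, rear faces at station x 6.5 mm). They keep the toe rod's ends from going over the stand's pouring edge.
- tray_floor (a point): Centre of the inner floor of the fixed open wooden tray beyond the stand, 8 mm above the bench; inside 219 mm (station x) by 254 mm (y), walls end 55 mm above the bench.
- plate_top (a point): Middle of the top edge of the fixed upright sheet plate behind the tray, 4 mm thick, 270 mm wide, 240 mm tall. It stands in the gripper's way if one tries to follow the carry bar through the whole pour.
- tub_center (a point): The heavy grey metal tub (1.1 to 1.6 kg empty), open on top, 130 mm wide (y), walls 4 mm; point on its middle plane 70 mm above its base. x towards its flared pouring wall, z out of the mouth. At first it stands flat on the stand, x along the station's x. Side outline (x, z from mid-underside, mm): rear wall (-50,0)-(-50,140), base to (30,0), slanted foot to (75,45), pouring wall to (115,135).
- carry_grip (a point): Middle of the carry bar, a round steel bar 12 mm in diameter along y on two posts above the rear rim: tub x -48 mm, 187 mm above its base. 90 mm free between the posts, 41 mm clear under it. It turns between closed fingers.
- heel_grip (a point): Middle of the heel bar, a like bar (12 mm, along y, 90 mm free) 38 mm behind the rear wall on two arms, low down: tub x -88 mm, 22 mm above its base. While the tub stands flat the rear wall is in the gripper's way; when it leans on its slanted foot the bar can be taken from above. It turns between closed fingers.
- base_edge (a point): Middle of the base edge (tub x 30 mm, z 0), between flat base and slanted foot. The tub first rocks about it; tilted 45 degrees forwards it rests on slanted foot and toe rod and stays there by itself, loaded or empty.
- toe_rod (a point): Centre of the toe rod, a round rod 12 mm in diameter, 170 mm long along y, at the front end of the slanted foot (tub x 70.8, z 49.2 mm). With the tub leaning it lies on the stand, centre 146 mm above the bench, at or a few mm behind the stops. The tub pours rocking about it: tilted 115 to 120 degrees in all, the pouring wall slopes some 50 degrees down and the load slides out.
- punch0_mid (a point): Centre of one of six alike steel press punches (60 g), a mushroom shape 30 mm long: head 26 mm in diameter and 10 mm thick, shank 16 mm. They start standing inside the tub.
- punch1_mid (a point): Centre of one of six alike steel press punches (60 g), a mushroom shape 30 mm long: head 26 mm in diameter and 10 mm thick, shank 16 mm. They start standing inside the tub.
- punch2_mid (a point): Centre of one of six alike steel press punches (60 g), a mushroom shape 30 mm long: head 26 mm in diameter and 10 mm thick, shank 16 mm. They start standing inside the tub.
- punch3_mid (a point): Centre of one of six alike steel press punches (60 g), a mushroom shape 30 mm long: head 26 mm in diameter and 10 mm thick, shank 16 mm. They start standing inside the tub.
- punch4_mid (a point): Centre of one of six alike steel press punches (60 g), a mushroom shape 30 mm long: head 26 mm in diameter and 10 mm thick, shank 16 mm. They start standing inside the tub.
- punch5_mid (a point): Centre of one of six alike steel press punches (60 g), a mushroom shape 30 mm long: head 26 mm in diameter and 10 mm thick, shank 16 mm. They start standing inside the tub.
- tin: Closed tin can, 60 mm diameter, 90 mm tall, a bystander that must stay where it is; origin at its underside (tools: on their length).
- mallet: Hammer lying flat, a bystander that must stay where it is; origin at its underside (tools: on their length).
- tape: Roll of tape, 90 mm diameter, 25 mm high, a bystander that must stay where it is; origin at its underside (tools: on their length).
- palette: White paint palette strip 200 x 45 x 8 mm, a bystander that must stay where it is; origin at its underside (tools: on their length).
- brush: Hand brush lying flat, a bystander that must stay where it is; origin at its underside (tools: on their length).
- cup: Grey cup, 76 mm across, 85 mm tall, a bystander that must stay where it is; origin at its underside (tools: on their length).
Not all that is in view belongs to the job. Leave any pink look-alike of the part that bears tub_center alone.

How it is judged (in metres and radians):
On the way, in this order (a step that is already met when the one before it is completed fails the run):
1. the tub leans by itself on its slanted foot on the stand, let go by the robot (z of toe_rod in the frame of station between 0.138 and 0.153 m and z of base_edge in the frame of station below 0.147 m and x of toe_rod in the frame of station between -0.03 and 0.012 m and contact force between each of the fingers, the arm and tub below 0.3 N), for 0.3 s.
2. the tub, held by the heel bar, is tipped forwards by more than 75 degrees (angle between tub_center's own z axis and vertical above 1.31 rad and contact force between the fingers and heel_bar above 0.5 N), for 0.1 s.
At the end, for the whole second after the job is handed in: All six punches lie in the wooden tray, at rest; the tub leans at rest on its slanted foot on the stand, base edge and toe rod both on the stand's top (within 7 mm), the toe rod no more than 30 mm behind the stand's pouring edge (x of punch0_mid in the frame of station between 0.008 and 0.243 m and y of punch0_mid in the frame of station between -0.135 and 0.135 m and z of each of punch0_mid, punch1_mid, punch2_mid, punch3_mid, punch4_mid, punch5_mid in the frame of station below 0.075 m and x of punch1_mid in the frame of station between 0.008 and 0.243 m and y of punch1_mid in the frame of station between -0.135 and 0.135 m and x of punch2_mid in the frame of station between 0.008 and 0.243 m and y of punch2_mid in the frame of station between -0.135 and 0.135 m and x of punch3_mid in the frame of station between 0.008 and 0.243 m and y of punch3_mid in the frame of station between -0.135 and 0.135 m and x of punch4_mid in the frame of station between 0.008 and 0.243 m and y of punch4_mid in the frame of station between -0.135 and 0.135 m and x of punch5_mid in the frame of station between 0.008 and 0.243 m and y of punch5_mid in the frame of station between -0.135 and 0.135 m and z of toe_rod in the frame of station between 0.138 and 0.153 m and z of base_edge in the frame of station below 0.147 m and x of toe_rod in the frame of station between -0.03 and 0.012 m and linear speed of tub below 0.02 m/s and angular speed of tub below 0.1 rad/s and linear speed of each of punch0, punch1, punch2, punch3, punch4, punch5 below 0.05 m/s); the robot touches nothing.
It fails at once if the tub is lifted off: base edge and toe rod both more than 20 mm above the stand (z of base_edge in the frame of station above 0.16 m and z of toe_rod in the frame of station above 0.166 m).
It fails at once if the tub slams or is flung (turning faster than 5 rad/s) (angular speed of tub above 5 rad/s).
It fails at once if one of the bystanders is pushed more than 40 mm from its place (distance of any of tin, mallet, tape, palette, brush, cup from where it was at the start of the episode above 0.04 m).
It also fails if it takes over 67 s, if anything falls off the work surface, if the arm or the gripper's body presses on something with over 40 N, if the wrist force passes 120 N, or if a joint passes its speed limit or range.

### The arm

A 6-joint arm with a two-finger parallel gripper is mounted at the origin on the work surface. World frame = base frame: x ahead of the robot, y to its left, z up, the work surface at z = 0. Lengths are in mm, angles in degrees, forces in N, time in s.
With the tool pointing down it reaches from about 350 to 850 mm from the base axis. Payload 8.1 kg.
Tool frame: the origin (TCP) lies midway between the tips of the shut fingers; the grasp point (between the pads) lies 19 mm behind it; z points along the fingers, x is the direction in which the jaws open and shut, and the axes are right-handed (so a half turn about z gives the same grasp; the last joint's range is limited). The gripper opens to 85 mm and grips with 20 to 120 N. Pads are 22 mm wide; open, the fingers measure 114 mm over their backs; the gripper's body (76 mm by 85 mm) begins 54 mm behind the grasp point. The pads swing forward as they close: fully open they stand 13 mm farther back than shut.
Start: joints at [65.294, 7.471, 85.268, -0, 87.261, -4.893], TCP at [203.348, 564.495, 231.292] pointing down, gripper open.
Joint ranges: [-169.43, 169.43], [-51.17, 129.36], [1.28, 143.12], [-76.62, 256.62], [0, 156.53], [-152.29, 152.29]. Speed limits (degrees/s): [136.94, 136.94, 159.86, 180, 180, 180].

### API

Orientations are given as [roll, pitch, yaw] about the fixed x, y, z axes, in that order (R = Rz(yaw) Ry(pitch) Rx(roll)).
In Python, from bench import monitor, cams, r gives the robot as it stands.
- The arm moves only by the tool jog_arm, never from a script. Its arguments are lists of equal length, an entry for each row: "offset": the shift along the tool's x, y, z in mm, a list of three; "delta_rot": the turn, a rotation vector about the tool's x, y, z in degrees, a list of three; "jaw": the opening in per cent of the stroke, from 0 (shut) to 100 (fully open). In form: {"offset": [[x, y, z], ...], "delta_rot": [[rx, ry, rz], ...], "jaw": [jaw, ...]}. A call has 1 to 20 rows; each row shifts and turns the pose as measured when the row begins, along the tool's axes as they then stand; what a row does not reach is not made up. A row lasts 1/10 s, in which the tool goes at most 50 mm and 8.59 degrees, less where a joint would pass 70% of its speed; a pose out of reach is approached as far as the arm can. A call is refused whole if a number of a shift passes 50 or a number of a turn 8.59, either way. A call with a gripper value outside its range is refused whole. The fingers move at their own pace and stop on an object; "newtons" is the grip in N (left out, the last holds). Time passes only in rows, so rows that do not move let the fingers close. It gives the time, the measured TCP pose, the force and the opening at its end, in the units of the state.
- monitor.sense(): the state, without advancing time (a new reading comes with each control period).
- cams.snapshot(name): name is "side" or "top"; returns (picture, depth): 384x512x3 uint8, red, green, blue; 384x512 float32, mm along the optical axis (not along the pixel's ray), 0 where there is no reading.
- cams.camera_model(name): a dict with "K" (3x3 intrinsics, pixels), "k1" (the pictures are not rectified: a ray, as slopes to the right and down, at radius r is drawn at 1 + k1 r^2 times it, then the intrinsics apply), "camera_from_world" (4x4, takes a point from world to camera coordinates). Camera axes: x right, y down, z forward; pixel columns grow to the right and rows downward; lengths in mm; the calibration is good to about 2 mm. A picture is of the moment at which its call begins. camera_model takes no time and is no camera call.
- r.hand_in(): hands the job in, once; it reports no verdict.
The state is a dict: "time": time; "joint_pos": joint angles; "qd": joint speeds; "joint_efforts": joint torques, N m; "tool_pos": TCP position; "tcp_rot": TCP orientation; "ft_force": force on the tool from outside, world axes, zero at the start; "wrist_torque": the same for the moment, N m; "finger_gap": finger opening in mm.
Only numpy, scipy, OpenCV 4.12 (cv2) and the standard library are available. Lean on these libraries where they do the work, as an engineer would, in place of code of your own. Each camera call takes 0.05 s, during which the arm holds its last target.

## Working session

There is one attempt and no reset: what is moved stays moved. The work goes in short steps, Python scripts to look and compute and a tool call to move; the robot and the scene stay as the last step left them, time stands still between calls to the robot, and variables do not carry over. Pictures are saved under pics/ and viewed, and the job is handed in when it is done.

Besides the shell and the picture viewer there is one more tool, called after ">>>" as a command line: name --argument value ..., lists and objects as JSON in quotes. jog_arm: Moves the arm, as the interface text tells. Its arguments: {"type":"object","properties":{"offset":{"type":"array","items":{"type":"array","items":{"type":"number"}}},"delta_rot":{"type":"array","items":{"type":"array","items":{"type":"number"}}},"jaw":{"type":"array","items":{"type":"number"}},"newtons":{"type":"number"}},"required":["offset","delta_rot","jaw"]}

```bash
ls; mkdir -p pics; cat > h.py <<'E'
import numpy as np, cv2
from scipy.spatial.transform import Rotation as R
from bench import monitor, cams, r
def snap(n,f):
    p,d=cams.snapshot(n); cv2.imwrite('pics/'+f+'.png',p[:,:,::-1]); np.savez('pics/'+f+'.npz',p=p,d=d); return p,d
def cloud(n,d):
    m=cams.camera_model(n);K=np.array(m['K']);k1=m['k1'];T=np.array(m['camera_from_world'])
    v,u=np.mgrid[0:d.shape[0],0:d.shape[1]]
    xy=cv2.undistortPoints(np.stack([u.ravel(),v.ravel()],1).astype(float)[:,None],K,np.array([k1,0,0,0,0.])).reshape(-1,2)
    P=np.c_[xy*d.ravel()[:,None],d.ravel()]
    W=(P-T[:3,3])@T[:3,:3]
    W[d.ravel()==0]=np.nan
    return W.reshape(d.shape+(3,))
E
python3 - <<'E'
from h import *
print(monitor.sense())
for n in('side','top'):
    snap(n,n+'0'); print(cams.camera_model(n))
E
```

```text
pics
{'time': 0.0, 'joint_pos': array([ 6.52942675e+01,  7.51525079e+00,  8.53307853e+01, -1.85963642e-03,
        8.72622409e+01, -4.89303850e+00]), 'qd': array([ 0.00902069,  0.00525489, -0.05918772,  0.02559958, -0.04234512,
        0.1069691 ]), 'joint_efforts': array([ 4.91608171e-04, -5.69427788e+01, -5.00535321e+01, -1.64412068e-04,
        1.54514064e-02, -2.07123854e-06]), 'tool_pos': array([203.12018139, 563.9706477 , 230.22852325]), 'tcp_rot': array([-1.79992615e+02,  1.08040864e-01,  7.01874036e+01]), 'ft_force': array([-0.25811619, -0.14901105, -0.47068296]), 'wrist_torque': array([ 0.00144259, -0.00289359, -0.02100671]), 'finger_gap': 85.45038439477393}
{'K': array([[373.1660554 ,   0.        , 250.40366804],
       [  0.        , 373.1660554 , 188.48359258],
       [  0.        ,   0.        ,   1.        ]]), 'k1': -0.040741995996496964, 'camera_from_world': array([[ 9.67286905e-01, -2.52750449e-01,  2.17544044e-02,
        -4.60264061e+02],
       [-1.44010389e-01, -6.17678085e-01, -7.73133100e-01,
         2.51767477e+02],
       [ 2.08846957e-01,  7.44708664e-01, -6.33870614e-01,
         1.39149065e+03],
       [ 0.00000000e+00,  0.00000000e+00,  0.00000000e+00,
         1.00000000e+00]])}
{'K': array([[448.35339764,   0.        , 249.19196377],
       [  0.        , 448.35339764, 193.76242355],
       [  0.        ,   0.        ,   1.        ]]), 'k1': -0.003916707831535306, 'camera_from_world': array([[ 2.76647579e-02, -9.99531162e-01, -1.31193169e-02,
         3.63172088e+01],
       [-9.91631120e-01, -2.57857010e-02, -1.26502254e-01,
         5.05432105e+02],
       [ 1.26104654e-01,  1.65091771e-02, -9.91879561e-01,
         1.60138871e+03],
       [ 0.00000000e+00,  0.00000000e+00,  0.00000000e+00,
         1.00000000e+00]])}
```

View pics/side0.png

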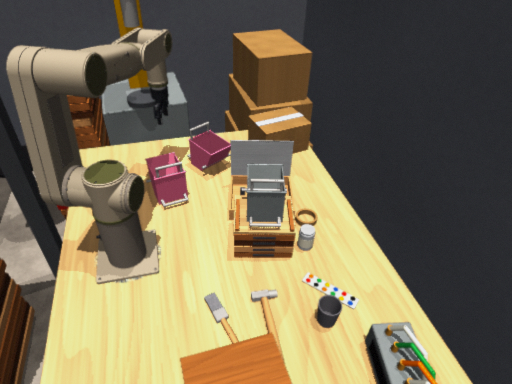

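View pics/top0.png

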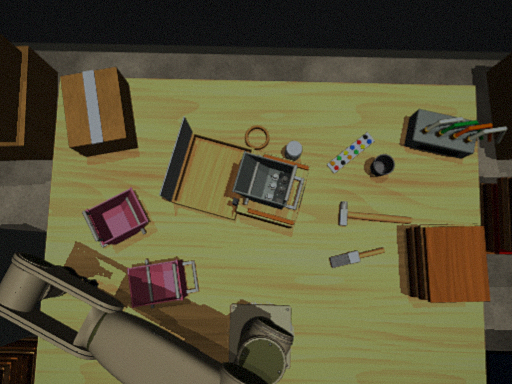

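The top view has the grey tub near pixel (265,180), pouring left (about +y), with the carry and heel bars near (300,190). The plate is at (178,160). I'll measure next.

```bash
python3 - <<'E'
from h import *
for n,(a,b,c,e) in dict(side=(125,265,215,335),top=(110,240,155,320)).items():
    z=np.load(f'pics/{n}0.npz'); p,d=z['p'],z['d']
    s=4
    q=cv2.resize(p[a:b,c:e],None,fx=s,fy=s,interpolation=cv2.INTER_CUBIC)
    for i in range(0,b-a,20): cv2.putText(q,str(a+i),(0,i*s+8),0,.4,(255,0,255),1)
    for i in range(0,e-c,20): cv2.putText(q,str(c+i),(i*s,10),0,.4,(255,0,255),1)
    cv2.imwrite(f'pics/{n}0c.png',q[:,:,::-1])
    W=cloud(n,d)
    for lo,hi in((132,150),(150,165),(165,215),(225,250)):
        m=(W[...,2]>lo)&(W[...,2]<hi)&(W[...,0]>350)&(W[...,0]<750)&(W[...,1]>-200)&(W[...,1]<260)
        X=W[m][:,:2].astype(np.float32)
        if len(X)>5: print(n,lo,hi,len(X),cv2.minAreaRect(X),W[m][:,2].mean())
E
```

```text
side 132 150 1006 ((515.0508422851562, -32.141357421875), (209.27297973632812, 221.45111083984375), 74.72210693359375) 140.5985601519467
side 150 165 396 ((517.2012939453125, -23.385833740234375), (221.2830047607422, 208.60552978515625), 75.03911590576172) 156.1378981518544
side 165 215 725 ((514.935791015625, -23.279266357421875), (209.89845275878906, 175.80393981933594), 75.3342514038086) 190.4247711501639
side 225 250 402 ((574.8155517578125, 100.41007995605469), (415.2160949707031, 145.24208068847656), 65.78172302246094) 238.3267767207717
top 132 150 1629 ((515.9891357421875, -28.344955444335938), (209.44039916992188, 221.41281127929688), 75.85472106933594) 141.57536776917368
top 150 165 700 ((517.1893310546875, -22.189132690429688), (216.06076049804688, 208.87213134765625), 75.66618347167969) 156.10107653376832
top 165 215 798 ((498.1636047363281, -24.06512451171875), (200.66159057617188, 179.09555053710938), 64.8165512084961) 183.6409038636895
top 225 250 257 ((521.3488159179688, -4.724525451660156), (149.58001708984375, 128.0352020263672), 75.44224548339844) 237.89183449631477
```

View pics/side0c.png

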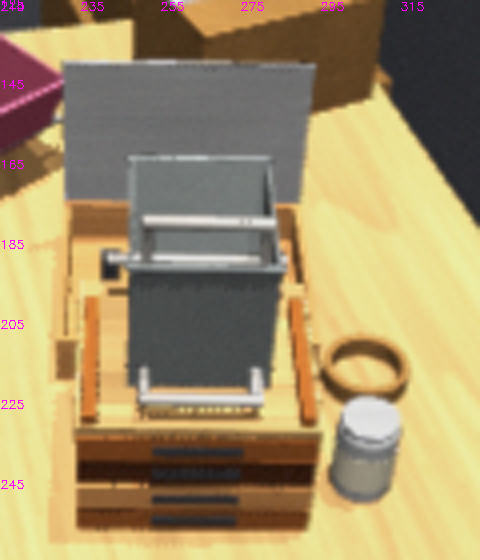

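View pics/top0c.png

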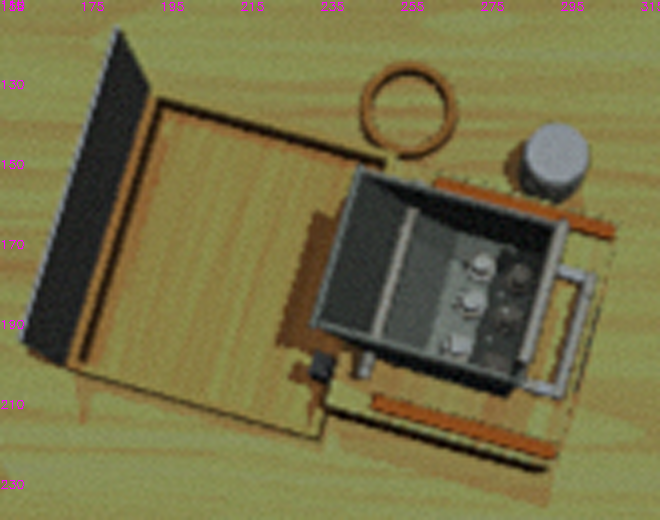

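```bash
python3 - <<'E'
from h import *
def px(n,u,v,z):
    m=cams.camera_model(n);K=np.array(m['K']);T=np.array(m['camera_from_world'])
    x=cv2.undistortPoints(np.array([[[u,v]]],float),K,np.array([m['k1'],0,0,0,0.])).reshape(2)
    dd=T[:3,:3].T@np.r_[x,1];c=-T[:3,:3].T@T[:3,3]
    return (c+dd*(z-c[2])/dd[2]).round(1)
for n in('side','top'):
    z=np.load(f'pics/{n}0.npz'); W=cloud(n,z['d']); p=z['p'].astype(int)
    for lo,hi in((300,340),(260,300),(225,245)):
        m=(W[...,2]>lo)&(W[...,2]<hi)&(W[...,0]>430)&(W[...,0]<620)&(W[...,1]>-150)&(W[...,1]<120)
        X=W[m]
        if len(X): print(n,lo,len(X),np.nanmean(X,0).round(1),cv2.minAreaRect(X[:,:2].astype(np.float32)))
    # heel bar: bright grey
    g=p.mean(2);sat=p.max(2)-p.min(2)
    m=(W[...,2]>154)&(W[...,2]<172)&(sat<25)&(g>60)&(W[...,0]>430)&(W[...,0]<620)&(W[...,1]>-140)&(W[...,1]<-75)
    print(n,'heel',m.sum(),np.nanmean(W[m],0), cv2.minAreaRect(W[m][:,:2].astype(np.float32)))
    # walls/plate
    m=(W[...,2]>100)&(W[...,2]<243)&(W[...,0]>400)&(W[...,0]<800)&(W[...,1]>130)&(W[...,1]<260)
    print('plate',m.sum(),np.nanmean(W[m],0))
    print('stand top z', np.nanmedian(W[...,2][(W[...,2]>130)&(W[...,2]<150)&(W[...,0]>430)&(W[...,0]<600)&(W[...,1]<50)&(W[...,1]>-130)]))
    m=cams.camera_model(n);T=np.array(m['camera_from_world']);print(-T[:3,:3].T@T[:3,3])
c=lambda x,y:(155+x/4,110+y/4)
print('stand rear corners top', px('top',*c(610,238),140),px('top',*c(545,468),140),'front right', px('top',*c(330,408),140))
s=lambda x,y:(215+x/4,125+y/4)
print('stand rear corners side', px('side',*s(75,430),140),px('side',*s(321,434),140))
print('carry side',px('side',*s(143,219),327),px('side',*s(275,222),327))
print('carry top',px('top',*c(562,225),327),px('top',*c(525,358),327))
print('heel side',px('side',*s(140,400),162),px('side',*s(262,402),162))
print('heel top',px('top',*c(592,275),162),px('top',*c(560,393),162))
E
```

```text
side 300 162 [504.7 -80.6 326.5] ((503.4767761230469, -79.13754272460938), (13.280868530273438, 110.00711822509766), 73.83106994628906)
side 260 530 [521.8  -9.3 273.9] ((523.3746337890625, -1.0609207153320312), (176.4095458984375, 134.7470703125), 75.42323303222656)
side 225 316 [521.2 -14.2 235.8] ((522.2166748046875, -6.210334777832031), (157.344970703125, 128.9416961669922), 76.14212036132812)
side heel 155 [ 509.40822742 -101.88597725  165.13593963] ((503.27569580078125, -101.48794555664062), (51.863494873046875, 114.5574951171875), 75.23999786376953)
plate 1 [726.20893467 259.95625667 233.44753666]
stand top z 140.45474230851931
[ 190.85594422 -997.07583433 1086.68757041]
top 300 151 [502.3 -77.2 331. ] ((503.3432312011719, -77.68081665039062), (11.923613548278809, 110.56837463378906), 75.36710357666016)
top 260 422 [532.8  31.  273.6] ((522.770751953125, 0.8659896850585938), (171.58819580078125, 136.36846923828125), 76.07894134521484)
top 225 203 [541.1  28.8 235.3] ((521.3369140625, -4.676139831542969), (146.0814971923828, 128.1107635498047), 75.49116516113281)
top heel 135 [ 494.09271753 -110.76043602  166.27721099] ((496.20147705078125, -105.00082397460938), (33.11634063720703, 108.07771301269531), 74.41587829589844)
plate 0 [nan nan nan]
stand top z 142.07305616711875
[ 298.25492732   22.89549313 1652.79949074]
stand rear corners top [ 579.4 -149.   140. ] [381.5 -96.6 140. ] front right [427.3  85.9 140. ]
stand rear corners side [ 384.7 -106.5  140. ] [ 593.  -161.3  140. ]
carry side [453.8 -60.7 327. ] [559.2 -89.3 327. ]
carry top [553.6 -91.7 327. ] [452.5 -65.7 327. ]
heel side [ 443.3 -105.1  162. ] [ 546.5 -132.2  162. ]
heel top [ 543.3 -131.7  162. ] [ 443.1 -106.3  162. ]<stdin>:19: RuntimeWarning: Mean of empty slice
```

```bash
cat >> h.py <<'E'
def to(x,y,z,yaw=75.4):
    s=monitor.sense();Rt=R.from_euler('xyz',s['tcp_rot'],degrees=True)
    print('t',round(s['time'],2),'pos',s['tool_pos'].round(1),'rot',s['tcp_rot'].round(2),'F',s['ft_force'].round(1),'gap',round(s['finger_gap'],1))
    print('offset',Rt.inv().apply(np.array([x,y,z])-s['tool_pos']).round(1),'rot',(Rt.inv()*R.from_euler('xyz',[180,0,yaw],degrees=True)).as_rotvec(degrees=True).round(2))
E
```

>>> jog_arm --offset '[[0, 0, -50], [0, 0, -50], [0, 0, -50], [0, 0, -50], [0, 0, 0]]' --delta_rot '[[0, 0, -5.2], [0, 0, 0], [0, 0, 0], [0, 0, 0], [0, 0, 0]]' --jaw '[60, 60, 60, 60, 60]' --newtons 40

```text
time: 0.6
tool_pos: [202.1, 561.7, 429.9]
tcp_rot: [-179.8, 0.9, 75.6]
ft_force: [0.2, 0.4, 0.5]
finger_gap: 51.0
```

```bash
python3 -c "
from h import *
to(503.5,-77.5,420)"
```

```text
t 0.6 pos [202.1 561.7 429.9] rot [-179.83    0.91   75.61] F [0.2 0.4 0.5] gap 51.0
offset [-544.   450.9   17.3] rot [-0.16  0.91  0.21]
```

>>> jog_arm --offset '[[-39, 32, 0], [-39, 32, 0], [-39, 32, 0], [-39, 32, 0], [-39, 32, 0], [-39, 32, 0], [-39, 32, 0], [-39, 32, 0], [-39, 32, 0], [-39, 32, 0], [-39, 32, 0], [-39, 32, 0], [0, 0, 0]]' --delta_rot '[[0, 0.9, 0], [0, 0, 0], [0, 0, 0], [0, 0, 0], [0, 0, 0], [0, 0, 0], [0, 0, 0], [0, 0, 0], [0, 0, 0], [0, 0, 0], [0, 0, 0], [0, 0, 0], [0, 0, 0]]' --jaw '[60, 60, 60, 60, 60, 60, 60, 60, 60, 60, 60, 60, 60]'

```text
time: 1.9
tool_pos: [456.0, 13.3, 421.0]
tcp_rot: [-179.5, 0.6, 75.9]
ft_force: [-0.3, 0.5, -0.7]
finger_gap: 51.1
```

```bash
python3 -c "
from h import *
to(503.5,-77.5,380)"
```

```text
t 1.9 pos [456.   13.3 421. ] rot [-179.5     0.58   75.89] F [-0.3  0.5 -0.7] gap 51.1
offset [-76.1  68.6  41.2] rot [-0.5   0.58  0.49]
```

>>> jog_arm --offset '[[-38, 34, 10], [-38, 34, 10], [0, 0, 10], [0, 0, 0], [0, 0, 0]]' --delta_rot '[[-0.5, 0.5, 0.5], [0, 0, 0], [0, 0, 0], [0, 0, 0], [0, 0, 0]]' --jaw '[60, 60, 60, 60, 60]'

```text
time: 2.4
tool_pos: [500.4, -73.6, 389.7]
tcp_rot: [-179.8, -0.0, 75.2]
ft_force: [-0.3, 0.9, -0.8]
finger_gap: 51.4
```

```bash
python3 -c "
from h import *
to(503.5,-77.5,306)
p,d=snap('side','s1');cv2.imwrite('pics/s1c.png',cv2.resize(p[90:270,190:350,::-1],None,fx=3,fy=3))
p,d=snap('top','t1');cv2.imwrite('pics/t1c.png',cv2.resize(p[90:270,140:350,::-1],None,fx=3,fy=3))"
```

```text
t 2.4 pos [500.4 -73.6 389.7] rot [-1.7981e+02 -2.0000e-02  7.5250e+01] F [-0.3  0.9 -0.8] gap 51.4
offset [-3.   4.2 83.7] rot [-0.19 -0.02 -0.15]
```

View pics/s1c.png

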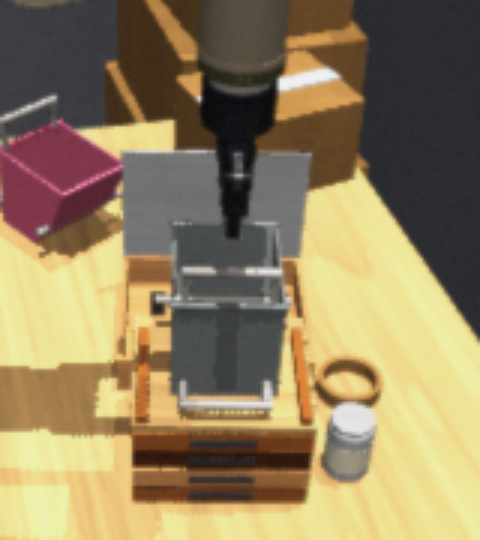

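View pics/t1c.png

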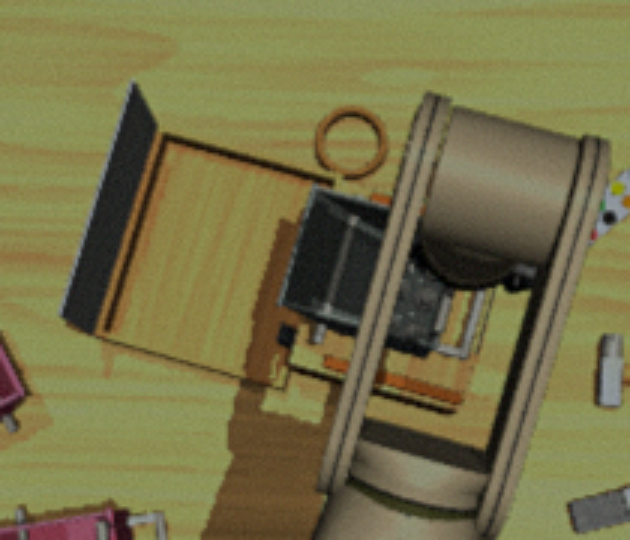

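In the side crop the fingers hang at column 232, over the middle of the carry bar (183–282). I'll descend.

>>> jog_arm --offset '[[-3, 4, 20], [0, 0, 20], [0, 0, 20], [0, 0, 15], [0, 0, 8], [0, 0, 0], [0, 0, 0]]' --delta_rot '[[0, 0, 0], [0, 0, 0], [0, 0, 0], [0, 0, 0], [0, 0, 0], [0, 0, 0], [0, 0, 0]]' --jaw '[60, 60, 60, 60, 60, 60, 60]'

```text
time: 3.2
tool_pos: [505.1, -71.2, 312.0]
tcp_rot: [179.4, -0.1, 75.9]
ft_force: [0.0, 0.5, -0.5]
finger_gap: 51.2
```

```bash
python3 -c "
from h import *
to(503.5,-77.5,307)
p,d=snap('side','s2');cv2.imwrite('pics/s2c.png',cv2.resize(p[120:240,220:330,::-1],None,fx=5,fy=5))"
```

```text
t 3.2 pos [505.1 -71.2 312. ] rot [ 1.7942e+02 -7.0000e-02  7.5870e+01] F [ 0.   0.5 -0.5] gap 51.2
offset [-6.5 -0.1  5. ] rot [ 0.58 -0.08  0.46]
```

View pics/s2c.png

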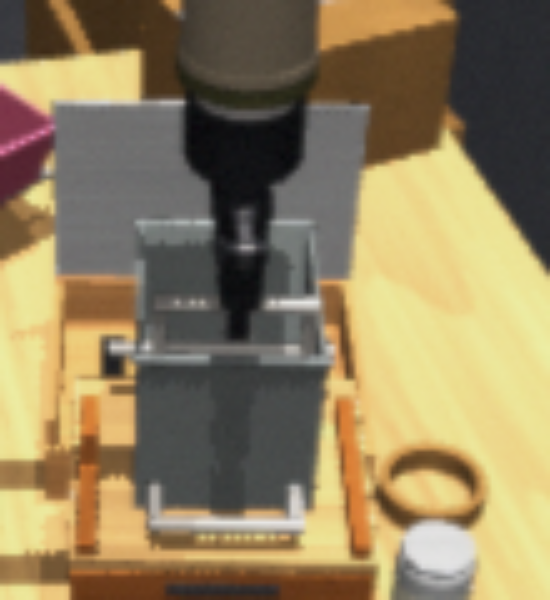

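The rear finger is in front of the bar at crop (235,310), so the jaws straddle it. I'll correct the offset and close.

>>> jog_arm --offset '[[-6, 0, 5], [0, 0, 0], [0, 0, 0], [0, 0, 0], [0, 0, 0], [0, 0, 0], [0, 0, 0]]' --delta_rot '[[0.5, 0, 0.4], [0, 0, 0], [0, 0, 0], [0, 0, 0], [0, 0, 0], [0, 0, 0], [0, 0, 0]]' --jaw '[60, 30, 0, 0, 0, 0, 0]' --newtons 35

```text
time: 3.95
tool_pos: [504.9, -76.8, 309.1]
tcp_rot: [179.8, -0.2, 75.5]
ft_force: [-0.5, 1.0, -1.3]
finger_gap: 10.7
```

```bash
python3 -c "
from h import *
to(503.5,-77.5,307)"
```

```text
t 3.95 pos [504.9 -76.8 309.1] rot [179.77  -0.21  75.46] F [-0.5  1.  -1.3] gap 10.7
offset [-1.  -1.2  2.1] rot [ 0.23 -0.21  0.06]
```

Gap of 10.7 mm means the bar is held, and the height matches (309+19 ≈ 327). I'll start the arc about the base edge, checking it in stages.

>>> jog_arm --offset '[[8.3, 0, -3.2], [8.3, 0, -3], [8.5, 0, -2.4], [8.5, 0, -2.2], [8.7, 0, -1.7], [8.7, 0, -1.4], [0, 0, 0]]' --delta_rot '[[0, 0, 0], [0, 0, 0], [0, 0, 0], [0, 0, 0], [0, 0, 0], [0, 0, 0], [0, 0, 0]]' --jaw '[0, 0, 0, 0, 0, 0, 0]'

```text
time: 4.65
tool_pos: [518.3, -25.1, 324.3]
tcp_rot: [179.8, 0.1, 75.4]
ft_force: [-0.2, -2.2, -1.6]
finger_gap: 10.8
```

```bash
cat >> h.py <<'E'
e=np.array([np.cos(np.radians(75.4)),np.sin(np.radians(75.4)),0])
def arc(th,ref,px,pz):
    t=np.radians(th); v=ref+e*((px*np.cos(t)+pz*np.sin(t))-px); v[2]+=-px*np.sin(t)+pz*np.cos(t)-pz; return v
E
python3 -c "
from h import *
to(*arc(15,np.array([504.9,-76.8,309.1]),-78,187));to(*arc(30,np.array([504.9,-76.8,309.1]),-78,187))
p,d=snap('side','s3');cv2.imwrite('pics/s3c.png',cv2.resize(p[120:240,220:330,::-1],None,fx=5,fy=5))"
```

```text
t 4.65 pos [518.3 -25.1 324.3] rot [1.7976e+02 6.0000e-02 7.5350e+01] F [-0.2 -2.2 -1.6] gap 10.8
offset [-2.4  0.1  1.4] rot [ 0.24  0.06 -0.05]
t 4.65 pos [518.3 -25.1 324.3] rot [1.7976e+02 6.0000e-02 7.5350e+01] F [-0.2 -2.2 -1.6] gap 10.8
offset [50.5  0.   1.2] rot [ 0.24  0.06 -0.05]
```

View pics/s3c.png

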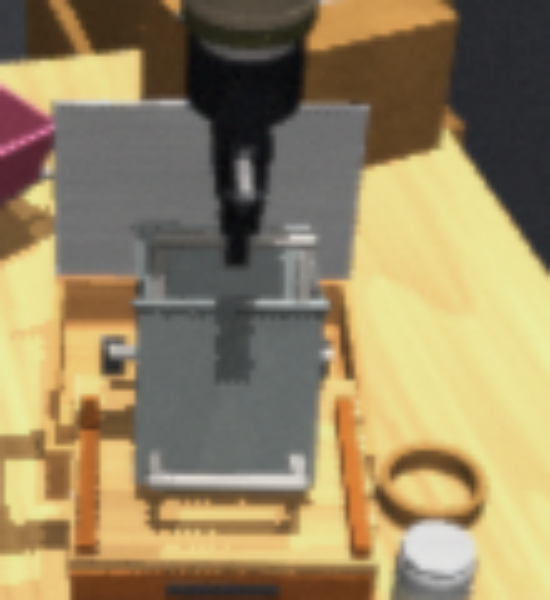

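The tub is tilting on its base edge: the heel bar has risen to crop row 485. Forces are small, so I'll continue.

>>> jog_arm --offset '[[8.4, 0, -0.3], [8.4, 0, -0.1], [8.4, 0, 0], [8.4, 0, 0.3], [8.4, 0, 0.6], [8.4, 0, 0.8], [0, 0, 0]]' --delta_rot '[[0.2, 0, 0], [0, 0, 0], [0, 0, 0], [0, 0, 0], [0, 0, 0], [0, 0, 0], [0, 0, 0]]' --jaw '[0, 0, 0, 0, 0, 0, 0]'

```text
time: 5.4
tool_pos: [532.2, 27.7, 324.7]
tcp_rot: [179.8, -0.0, 75.4]
ft_force: [-1.1, 0.1, 2.7]
finger_gap: 10.4
```

```bash
python3 -c "
from h import *
for t in(30,38,44): to(*arc(t,np.array([504.9,-76.8,309.1]),-78,187))"
```

```text
t 5.4 pos [532.2  27.7 324.7] rot [ 1.7984e+02 -1.0000e-02  7.5380e+01] F [-1.1  0.1  2.7] gap 10.4
offset [-4.  -0.1  1.6] rot [ 0.16 -0.01 -0.02]
t 5.4 pos [532.2  27.7 324.7] rot [ 1.7984e+02 -1.0000e-02  7.5380e+01] F [-1.1  0.1  2.7] gap 10.4
offset [23.7 -0.1  7.2] rot [ 0.16 -0.01 -0.02]
t 5.4 pos [532.2  27.7 324.7] rot [ 1.7984e+02 -1.0000e-02  7.5380e+01] F [-1.1  0.1  2.7] gap 10.4
offset [43.8 -0.2 13.9] rot [ 0.16 -0.01 -0.02]
```

>>> jog_arm --offset '[[8, 0, 1.5], [8, 0, 2], [7, 0, 2.2], [7, 0, 2.5], [5, 0, 2.2], [4, 0, 1.8], [2.5, 0, 1.2], [0, 0, 0], [0, 0, 0]]' --delta_rot '[[0.2, 0, 0], [0, 0, 0], [0, 0, 0], [0, 0, 0], [0, 0, 0], [0, 0, 0], [0, 0, 0], [0, 0, 0], [0, 0, 0]]' --jaw '[0, 0, 0, 0, 0, 0, 0, 0, 0]'

```text
time: 6.3
tool_pos: [543.9, 72.9, 310.6]
tcp_rot: [-180.0, -0.1, 75.5]
ft_force: [-1.0, 0.7, 4.3]
finger_gap: 10.3
```

```bash
python3 -c "
from h import *
for t in(45,47): to(*arc(t,np.array([504.9,-76.8,309.1]),-78,187))
p,d=snap('side','s4');cv2.imwrite('pics/s4c.png',cv2.resize(p[120:240,220:330,::-1],None,fx=5,fy=5))
W=cloud('side',d)
print([np.round(W[120+v//5,220+u//5],1) for u,v in((120,350),(325,350))])"
```

```text
t 6.3 pos [543.9  72.9 310.6] rot [-1.7998e+02 -1.1000e-01  7.5470e+01] F [-1.   0.7  4.3] gap 10.3
offset [ 0.4 -0.   1.2] rot [-0.02 -0.11  0.07]
t 6.3 pos [543.9  72.9 310.6] rot [-1.7998e+02 -1.1000e-01  7.5470e+01] F [-1.   0.7  4.3] gap 10.3
offset [ 6.8 -0.   4. ] rot [-0.02 -0.11  0.07]
[array([468.8,  85.4, 162.5]), array([625.2,  50.7, 161. ])]
```

View pics/s4c.png

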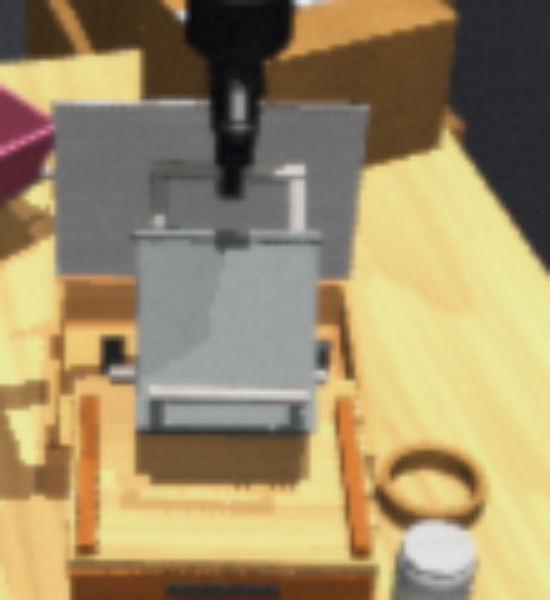

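The tub is nearly on its foot and the rod ends sit at the stop blocks (crop (120,372) and (325,372)). I'll nudge down and open.

>>> jog_arm --offset '[[1.5, 0, 1.5], [1.5, 0, 1.2], [0, 0, 0], [0, 0, 0], [0, 0, 0], [0, 0, 0], [0, 0, 0]]' --delta_rot '[[0, 0, 0], [0, 0, 0], [0, 0, 0], [0, 0, 0], [0, 0, 0], [0, 0, 0], [0, 0, 0]]' --jaw '[0, 0, 0, 10, 25, 40, 50]'

```text
time: 7.05
tool_pos: [544.0, 73.2, 308.5]
tcp_rot: [-180.0, 0.1, 75.3]
ft_force: [0.0, 0.3, 0.4]
finger_gap: 42.6
```

>>> jog_arm --offset '[[0, 0, 0], [0, 0, -15], [0, 0, -30], [0, 0, -30], [0, 0, -30], [0, 0, 0]]' --delta_rot '[[0, 0, 0], [0, 0, 0], [0, 0, 0], [0, 0, 0], [0, 0, 0], [0, 0, 0]]' --jaw '[50, 50, 50, 50, 50, 50]'

```text
time: 7.65
tool_pos: [543.3, 73.8, 419.2]
tcp_rot: [-179.8, 0.1, 75.3]
ft_force: [0.3, -0.2, 1.2]
finger_gap: 43.2
```

```bash
python3 -c "
from h import *
to(504,-76,380)
p,d=snap('side','s5');cv2.imwrite('pics/s5c.png',cv2.resize(p[120:240,220:330,::-1],None,fx=5,fy=5))
"
```

```text
t 7.65 pos [543.3  73.8 419.2] rot [-1.7984e+02  6.0000e-02  7.5320e+01] F [ 0.3 -0.2  1.2] gap 43.2
offset [-1.548e+02  1.000e-01  3.940e+01] rot [-0.16  0.06 -0.08]
```

View pics/s5c.png

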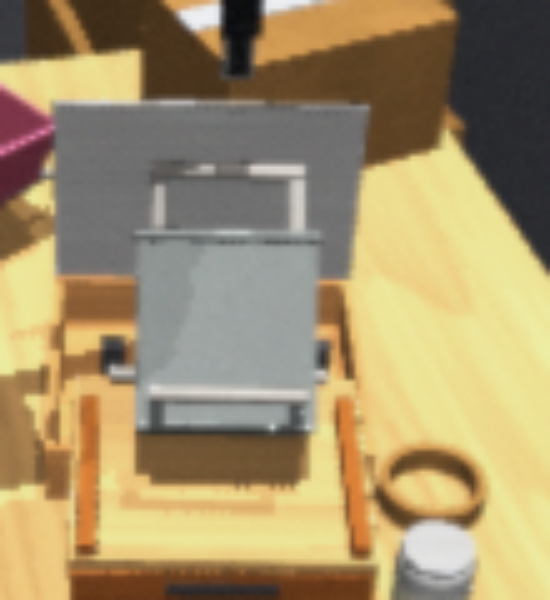

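The tub leans by itself, released. The heel bar is at crop row 392, columns 150–310. I'll locate it.

```bash
python3 -c "
from h import *
z=np.load('pics/s5.npz');p,d=z['p'],z['d'];W=cloud('side',d)
g=p[190:206,245:288].min(2);print(g[:,::6])
for v in(197,198,199): print(v,[W[v,u].round(0) for u in(252,259,266,273,280)])
n=np.array([-e[1],e[0],0])
S=W[190:206,245:288]; m=(S[...,2]>225)&(S[...,2]<252)&(g>150); X=S[m]; print(m.sum(),X.mean(0), cv2.minAreaRect(X[:,:2].astype(np.float32)))
c=np.array([523.2,-2,140])-67.9*e;c[2]+=99;print('pred',c)
# carry bar check
S=W[150:160,248:285].reshape(-1,3);X=S[(S[:,2]>318)&(S[:,2]<340)];print('carry',X.mean(0))
"
```

```text
[[ 52 143 162 161 158 154 157  89]
 [ 54 144 160 158 156 157 159  93]
 [ 70 144 159 158 160 158 160  93]
 [139 144 156 159 158 156 155  99]
 [183 158 158 157 158 157 159 102]
 [124 159 159 158 159 158 158 114]
 [ 69 170 165 161 161 157 159 137]
 [110 213 190 185 179 161 165 135]
 [119 203 208 210 217 209 190 128]
 [119 135 148 164 173 180 183  94]
 [116  76 104 112 114 115 139  60]
 [121  77 153 152 154 153 150  51]
 [115  76 158 158 158 157 156  45]
 [118  76 157 158 157 157 153  46]
 [117  75 156 163 152 152 161  43]
 [118  69  85  97  98 120 192  55]]
197 [array([461., -59., 249.]), array([486., -60., 245.]), array([509., -66., 245.]), array([533., -70., 244.]), array([567., -49., 220.])]
198 [array([462., -55., 241.]), array([483., -68., 247.]), array([508., -70., 245.]), array([531., -77., 245.]), array([556., -80., 243.])]
199 [array([460., -62., 242.]), array([484., -65., 240.]), array([508., -71., 241.]), array([530., -81., 245.]), array([555., -83., 242.])]
222 [520.05688089 -41.63478174 235.95172417] ((518.279052734375, -46.119895935058594), (67.11558532714844, 115.98358154296875), 71.96773529052734)
pred [506.08449058 -67.70745268 239.        ]
carry [543.69930626  67.37657813 329.49031328]
```

```bash
python3 -c "
from h import *
to(507,-67,300)"
```

```text
t 7.7 pos [543.   73.8 417.1] rot [-1.7972e+02  1.0000e-01  7.5310e+01] F [-0.4  0.1 -0.3] gap 42.9
offset [-145.1    1.4  117.3] rot [-0.28  0.1  -0.09]
```

>>> jog_arm --offset '[[-36, 0, 0], [-36, 0, 0], [-36, 0, 0], [-33, 0, 20], [-2, 0, 30], [0, 0, 30], [0, 0, 20], [0, 0, 0], [0, 0, 0]]' --delta_rot '[[0, 0, 0], [0, 0, 0], [0, 0, 0], [0, 0, 0], [0, 0, 0], [0, 0, 0], [0, 0, 0], [0, 0, 0], [0, 0, 0]]' --jaw '[36, 36, 36, 36, 36, 36, 36, 36, 36]'

```text
time: 8.6
tool_pos: [503.1, -69.1, 311.5]
tcp_rot: [-179.5, 0.1, 75.4]
ft_force: [0.2, -0.8, 0.4]
finger_gap: 30.7
```

```bash
python3 -c "
from h import *
to(507,-67,220)
p,d=snap('side','s6');cv2.imwrite('pics/s6c.png',cv2.resize(p[120:240,220:330,::-1],None,fx=5,fy=5))
p,d=snap('top','t6');cv2.imwrite('pics/t6c.png',cv2.resize(p[120:240,200:330,::-1],None,fx=5,fy=5))"
```

```text
t 8.6 pos [503.1 -69.1 311.5] rot [-1.7948e+02  1.0000e-01  7.5390e+01] F [ 0.2 -0.8  0.4] gap 30.7
offset [ 3.2  4.  91.4] rot [-0.52  0.1  -0.01]
```

View pics/s6c.png

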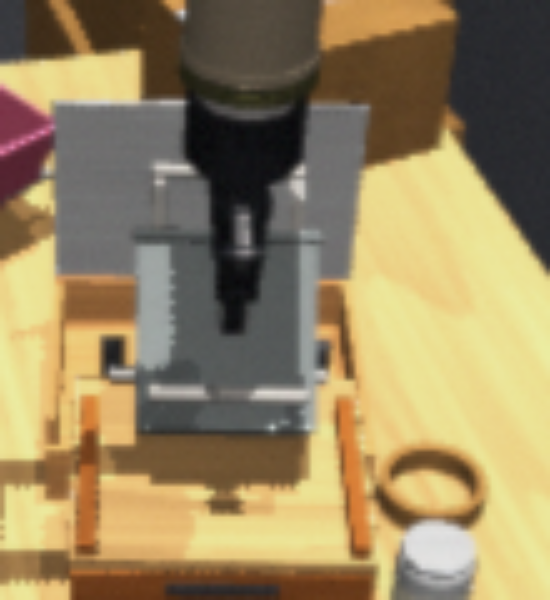

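View pics/t6c.png

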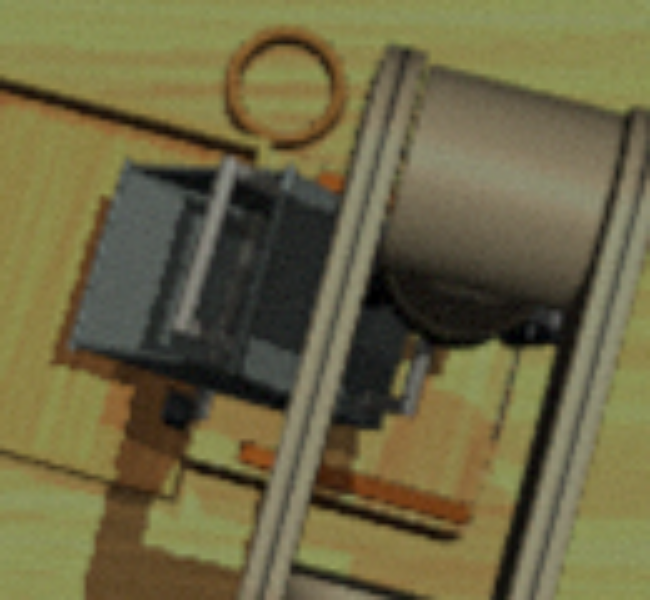

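```bash
cat >> h.py <<'E'
def px(n,u,v,z):
    m=cams.camera_model(n);K=np.array(m['K']);T=np.array(m['camera_from_world'])
    x=cv2.undistortPoints(np.array([[[u,v]]],float),K,np.array([m['k1'],0,0,0,0.])).reshape(2)
    dd=T[:3,:3].T@np.r_[x,1];c=-T[:3,:3].T@T[:3,3]
    return (c+dd*(z-c[2])/dd[2]).round(1)
E
python3 -c "
from h import *
n=np.array([-e[1],e[0],0])
H=np.array([507,-67,239.])
for u,v in((410,403),(423,352)):
  q=px('top',200+u/5,120+v/5,240);print(q,(q-H)@e,(q-H)@n)
for u,v in((150,391),(310,395),(230,393)):
  q=px('side',220+u/5,120+v/5,240);print(q,(q-H)@e,(q-H)@n)
"
```

```text
[458.7 -58.1 240. ] -3.5623383858528475 48.98377022264293
[491.6 -65.7 240. ] -2.623846195317384 15.230411391138382
[455.  -53.5 240. ] -0.043532827135295216 53.723813201344534
[562.1 -83.  240. ] -1.5943250885159745 -57.35388502544645
[508.6 -68.2 240. ] -0.7579400313893807 -1.850817902662913
```

>>> jog_arm --offset '[[1.5, 4, 20], [0, 0, 20], [0, 0, 15], [0, 0, 10], [0, 0, 0], [0, 0, 0]]' --delta_rot '[[-0.5, 0, 0], [0, 0, 0], [0, 0, 0], [0, 0, 0], [0, 0, 0], [0, 0, 0]]' --jaw '[36, 36, 36, 36, 36, 36]'

```text
time: 9.3
tool_pos: [512.1, -68.8, 253.0]
tcp_rot: [179.2, 0.1, 75.5]
ft_force: [0.1, 0.2, 0.7]
finger_gap: 31.0
```

```bash
python3 -c "
from h import *
to(507,-68.5,220.5)"
```

```text
t 9.3 pos [512.1 -68.8 253. ] rot [1.7924e+02 8.0000e-02 7.5500e+01] F [0.1 0.2 0.7] gap 31.0
offset [-0.9 -5.5 32.4] rot [0.76 0.08 0.1 ]
```

>>> jog_arm --offset '[[-1, -5, 0], [0, 0, 10], [0, 0, 10], [0, 0, 8], [0, 0, 0], [0, 0, 0]]' --delta_rot '[[0.7, 0, 0], [0, 0, 0], [0, 0, 0], [0, 0, 0], [0, 0, 0], [0, 0, 0]]' --jaw '[36, 36, 36, 36, 36, 36]'

```text
time: 9.9
tool_pos: [507.4, -68.8, 224.4]
tcp_rot: [179.9, 0.1, 75.5]
ft_force: [-0.1, -0.1, 0.2]
finger_gap: 31.1
```

```bash
python3 -c "
from h import *
to(507,-68.5,220.5)
p,d=snap('side','s7');cv2.imwrite('pics/s7c.png',cv2.resize(p[120:240,220:330,::-1],None,fx=5,fy=5))"
```

```text
t 9.9 pos [507.4 -68.8 224.4] rot [1.7986e+02 7.0000e-02 7.5490e+01] F [-0.1 -0.1  0.2] gap 31.1
offset [ 0.2 -0.4  3.9] rot [0.14 0.07 0.09]
```

View pics/s7c.png

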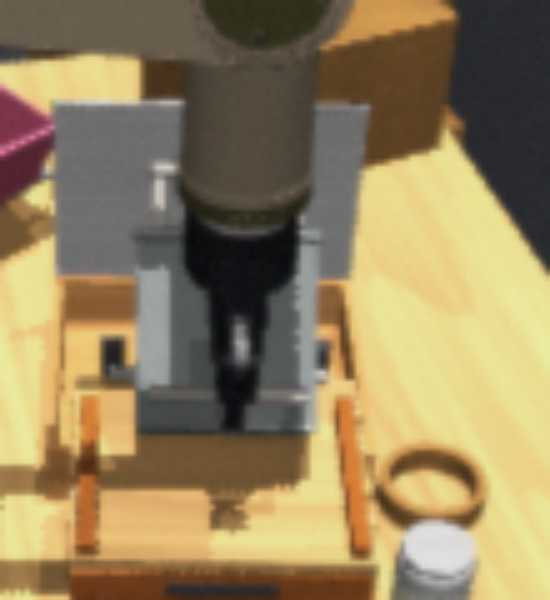

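The rear finger is in front of the heel bar at its middle (crop (233,400)), and no contact force shows. I'll lower 4 mm and close.

>>> jog_arm --offset '[[0, 0, 4], [0, 0, 0], [0, 0, 0], [0, 0, 0], [0, 0, 0], [0, 0, 0]]' --delta_rot '[[0, 0, 0], [0, 0, 0], [0, 0, 0], [0, 0, 0], [0, 0, 0], [0, 0, 0]]' --jaw '[36, 20, 0, 0, 0, 0]' --newtons 40

```text
time: 10.55
tool_pos: [507.9, -67.9, 221.0]
tcp_rot: [179.8, -0.0, 75.5]
ft_force: [-1.2, 2.5, -0.0]
finger_gap: 10.4
```

```bash
python3 -c "
from h import *
to(507,-68.5,220.5)
p0=monitor.sense()['tool_pos']
prev=p0
for t in range(0,76,5):
  q=arc(t,p0.copy(),-131.5,93); print(t+45,((q-prev)@e).round(1),(-(q-prev)[2]).round(1),q.round(1));prev=q"
```

```text
t 10.55 pos [507.9 -67.9 221. ] rot [ 1.7981e+02 -2.0000e-02  7.5530e+01] F [-1.2  2.5 -0. ] gap 10.4
offset [-0.8 -0.7  0.5] rot [ 0.19 -0.02  0.13]
45 0.0 -0.0 [507.9 -67.9 221. ]
50 8.6 -11.1 [510.  -59.5 232.1]
55 9.5 -10.3 [512.4 -50.3 242.4]
60 10.4 -9.4 [515.1 -40.2 251.9]
65 11.2 -8.5 [517.9 -29.4 260.4]
70 11.9 -7.5 [520.9 -17.9 267.9]
75 12.5 -6.4 [524.   -5.8 274.3]
80 13.0 -5.3 [527.3   6.8 279.6]
85 13.4 -4.2 [530.7  19.7 283.8]
90 13.7 -3.0 [534.1  33.  286.8]
95 13.9 -1.8 [537.7  46.5 288.5]
100 14.0 -0.5 [541.2  60.1 289.1]
105 14.0 0.7 [544.7  73.7 288.4]
110 13.9 1.9 [548.2  87.2 286.5]
115 13.7 3.1 [551.7 100.4 283.4]
120 13.4 4.3 [555.1 113.4 279.1]
```

>>> jog_arm --offset '[[4.3, 0, -5.5], [4.3, 0, -5.5], [4.7, 0, -5.2], [4.8, 0, -5.1], [5.2, 0, -4.7], [5.2, 0, -4.7], [0, 0, 0]]' --delta_rot '[[0, 0, 0], [0, 0, 0], [0, 0, 0], [0, 0, 0], [0, 0, 0], [0, 0, 0], [0, 0, 0]]' --jaw '[0, 0, 0, 0, 0, 0, 0]'

```text
time: 11.25
tool_pos: [514.7, -39.5, 252.4]
tcp_rot: [179.9, 0.2, 75.5]
ft_force: [1.2, -1.2, -5.7]
finger_gap: 10.4
```

```bash
python3 -c "
from h import *
for t in (15,35): to(*arc(t,np.array([507.9,-67.9,221]),-131.5,93))
p,d=snap('side','s8');cv2.imwrite('pics/s8c.png',cv2.resize(p[120:240,220:330,::-1],None,fx=5,fy=5))"
```

```text
t 11.25 pos [514.7 -39.5 252.4] rot [179.93   0.2   75.45] F [ 1.2 -1.2 -5.7] gap 10.4
offset [-0.6  0.5  0.6] rot [0.07 0.2  0.05]
t 11.25 pos [514.7 -39.5 252.4] rot [179.93   0.2   75.45] F [ 1.2 -1.2 -5.7] gap 10.4
offset [ 47.8   0.6 -27.4] rot [0.07 0.2  0.05]
```

View pics/s8c.png

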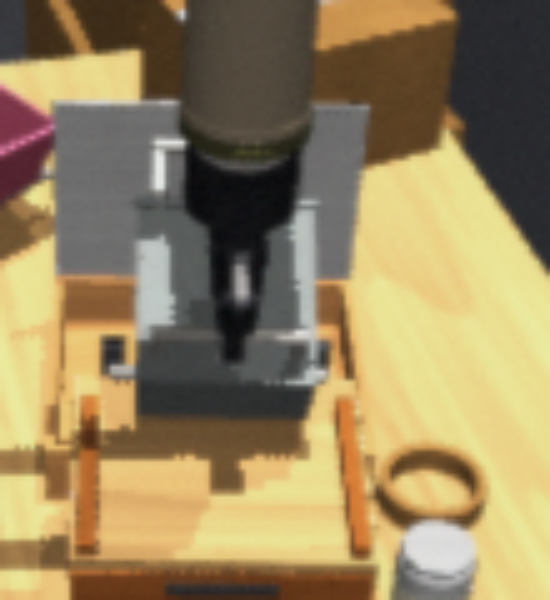

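The tub is pivoting on the toe rod, which stays at the stops (crop row 372). Continuing.

>>> jog_arm --offset '[[5.5, 0, -4.3], [5.5, 0, -4.1], [5.8, 0, -3.8], [5.9, 0, -3.6], [6.1, 0, -3.2], [6.2, 0, -3], [6.4, 0, -2.7], [6.4, 0, -2.5], [0, 0, 0]]' --delta_rot '[[0, 0, 0], [0, 0, 0], [0, 0, 0], [0, 0, 0], [0, 0, 0], [0, 0, 0], [0, 0, 0], [0, 0, 0], [0, 0, 0]]' --jaw '[0, 0, 0, 0, 0, 0, 0, 0, 0]'

```text
time: 12.2
tool_pos: [528.2, 9.2, 283.1]
tcp_rot: [179.8, 0.3, 75.4]
ft_force: [1.3, -2.2, -1.1]
finger_gap: 10.1
```

```bash
python3 -c "
from h import *
for t in (35,50,60): to(*arc(t,np.array([507.9,-67.9,221]),-131.5,93))"
```

```text
t 12.2 pos [528.2   9.2 283.1] rot [179.75   0.31  75.43] F [ 1.3 -2.2 -1.1] gap 10.1
offset [-2.6 -0.2  3.5] rot [0.25 0.31 0.03]
t 12.2 pos [528.2   9.2 283.1] rot [179.75   0.31  75.43] F [ 1.3 -2.2 -1.1] gap 10.1
offset [38.5 -0.1 -5.6] rot [0.25 0.31 0.03]
t 12.2 pos [528.2   9.2 283.1] rot [179.75   0.31  75.43] F [ 1.3 -2.2 -1.1] gap 10.1
offset [66.5 -0.1 -5.6] rot [0.25 0.31 0.03]
```

>>> jog_arm --offset '[[6.5, 0, -1.5], [6.5, 0, -1.2], [6.5, 0, -1], [6.5, 0, -0.8], [6.5, 0, -0.5], [6.5, 0, -0.3], [6.5, 0, -0.2], [6.5, 0, 0], [0, 0, 0]]' --delta_rot '[[0, 0.3, 0], [0, 0, 0], [0, 0, 0], [0, 0, 0], [0, 0, 0], [0, 0, 0], [0, 0, 0], [0, 0, 0], [0, 0, 0]]' --jaw '[0, 0, 0, 0, 0, 0, 0, 0, 0]'

```text
time: 13.1
tool_pos: [541.8, 62.0, 294.4]
tcp_rot: [179.5, 0.0, 75.4]
ft_force: [-1.7, -1.0, 3.5]
finger_gap: 10.3
```

```bash
python3 -c "
from h import *
for t in (55,60,65,72): to(*arc(t,np.array([507.9,-67.9,221]),-131.5,93))
p,d=snap('side','s9');cv2.imwrite('pics/s9c.png',cv2.resize(p[120:240,220:330,::-1],None,fx=5,fy=5))
p,d=snap('top','t9');cv2.imwrite('pics/t9c.png',cv2.resize(p[120:240,160:320,::-1],None,fx=5,fy=5))"
```

```text
t 13.1 pos [541.8  62.  294.4] rot [1.7952e+02 3.0000e-02 7.5420e+01] F [-1.7 -1.   3.5] gap 10.3
offset [-2.  -0.1  5.3] rot [0.48 0.03 0.02]
t 13.1 pos [541.8  62.  294.4] rot [1.7952e+02 3.0000e-02 7.5420e+01] F [-1.7 -1.   3.5] gap 10.3
offset [12.  -0.1  6. ] rot [0.48 0.03 0.02]
t 13.1 pos [541.8  62.  294.4] rot [1.7952e+02 3.0000e-02 7.5420e+01] F [-1.7 -1.   3.5] gap 10.3
offset [25.9 -0.2  7.9] rot [0.48 0.03 0.02]
t 13.1 pos [541.8  62.  294.4] rot [1.7952e+02 3.0000e-02 7.5420e+01] F [-1.7 -1.   3.5] gap 10.3
offset [45.  -0.2 12.6] rot [0.48 0.03 0.02]
```

View pics/s9c.png

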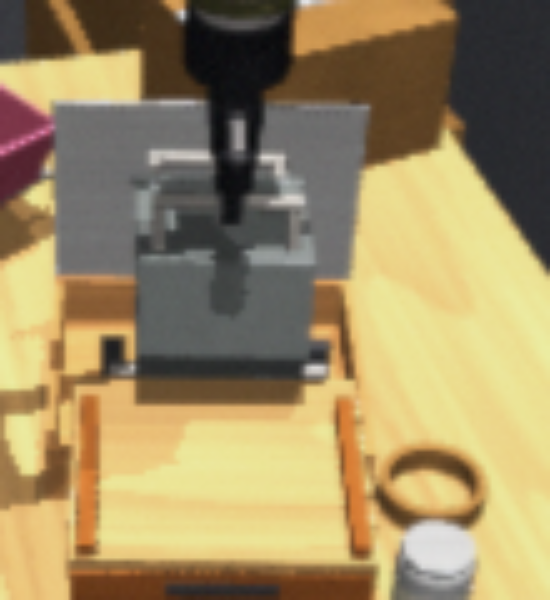

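View pics/t9c.png

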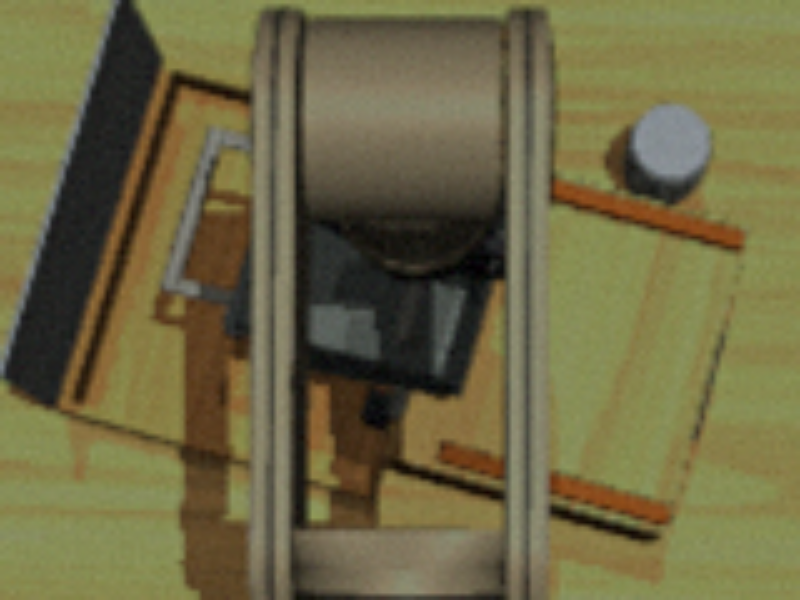

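The tub is past 90° with the rod still on the stand. Continuing to about 117°.

>>> jog_arm --offset '[[6, 0, 0.3], [6, 0, 0.5], [6, 0, 0.7], [6, 0, 1], [6, 0, 1.2], [6, 0, 1.4], [5, 0, 1.4], [4, 0, 1.2], [0, 0, 0], [0, 0, 0]]' --delta_rot '[[0, 0, 0], [0, 0, 0], [0, 0, 0], [0, 0, 0], [0, 0, 0], [0, 0, 0], [0, 0, 0], [0, 0, 0], [0, 0, 0], [0, 0, 0]]' --jaw '[0, 0, 0, 0, 0, 0, 0, 0, 0, 0]'

```text
time: 14.2
tool_pos: [553.0, 105.5, 288.4]
tcp_rot: [179.5, 0.2, 75.2]
ft_force: [-3.8, -3.3, 5.7]
finger_gap: 10.2
```

```bash
python3 -c "
from h import *
for t in (70,75): to(*arc(t,np.array([507.9,-67.9,221]),-131.5,93))
p,d=snap('side','s10');cv2.imwrite('pics/s10c.png',cv2.resize(p[120:240,220:330,::-1],None,fx=5,fy=5))
p,d=snap('top','t10');cv2.imwrite('pics/t10c.png',cv2.resize(p[120:240,160:320,::-1],None,fx=5,fy=5))"
```

```text
t 14.2 pos [553.  105.5 288.4] rot [179.52   0.22  75.24] F [-3.8 -3.3  5.7] gap 10.2
offset [-5.2  0.1  5. ] rot [ 0.48  0.23 -0.16]
t 14.2 pos [553.  105.5 288.4] rot [179.52   0.22  75.24] F [-3.8 -3.3  5.7] gap 10.2
offset [ 8.1 -0.   9.2] rot [ 0.48  0.23 -0.16]
```

View pics/s10c.png

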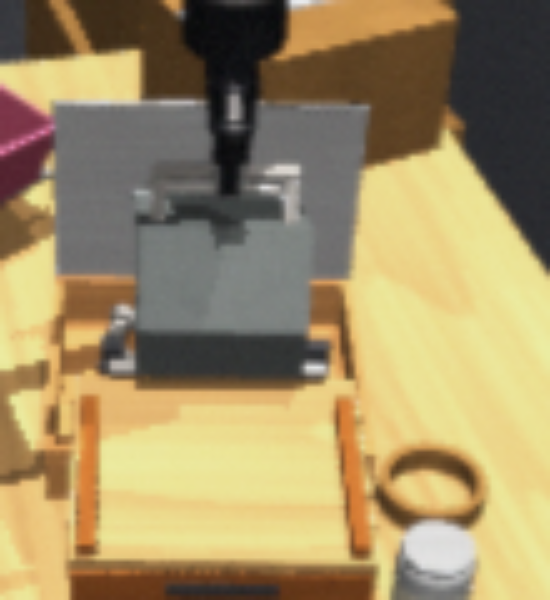

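View pics/t10c.png

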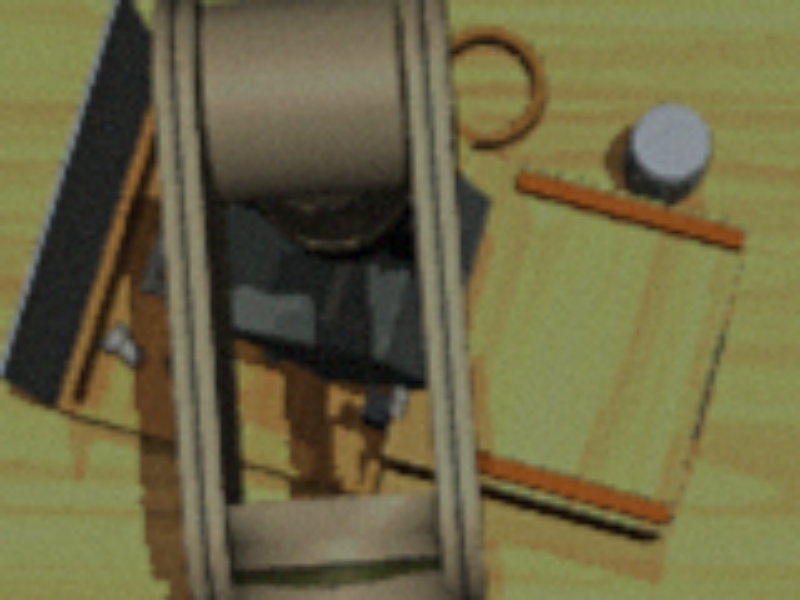

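Punches are sliding out; one lies in the tray at top crop (122,345). I'll go a little further and wait.

>>> jog_arm --offset '[[4, 0, 1.2], [4, 0, 1.5], [4, 0, 1.5], [0, 0, 0], [0, 0, 0], [0, 0, 0], [0, 0, 0], [0, 0, 0], [0, 0, 0], [0, 0, 0]]' --delta_rot '[[0, 0, 0], [0, 0, 0], [0, 0, 0], [0, 0, 0], [0, 0, 0], [0, 0, 0], [0, 0, 0], [0, 0, 0], [0, 0, 0], [0, 0, 0]]' --jaw '[0, 0, 0, 0, 0, 0, 0, 0, 0, 0]'

```text
time: 15.3
tool_pos: [554.4, 111.0, 286.5]
tcp_rot: [179.6, 1.0, 74.9]
ft_force: [-2.5, -3.0, 5.8]
finger_gap: 10.3
```

```bash
python3 -c "
from h import *
for t in (75,80): to(*arc(t,np.array([507.9,-67.9,221]),-131.5,93))
p,d=snap('side','s11');cv2.imwrite('pics/s11c.png',cv2.resize(p[120:240,220:330,::-1],None,fx=5,fy=5))
p,d=snap('top','t11');cv2.imwrite('pics/t11c.png',cv2.resize(p[120:240,160:320,::-1],None,fx=5,fy=5))"
```

```text
t 15.3 pos [554.4 111.  286.5] rot [179.58   0.95  74.86] F [-2.5 -3.   5.8] gap 10.3
offset [2.6 0.  7.4] rot [ 0.42  0.95 -0.53]
t 15.3 pos [554.4 111.  286.5] rot [179.58   0.95  74.86] F [-2.5 -3.   5.8] gap 10.3
offset [15.6 -0.1 12.6] rot [ 0.42  0.95 -0.53]
```

View pics/s11c.png

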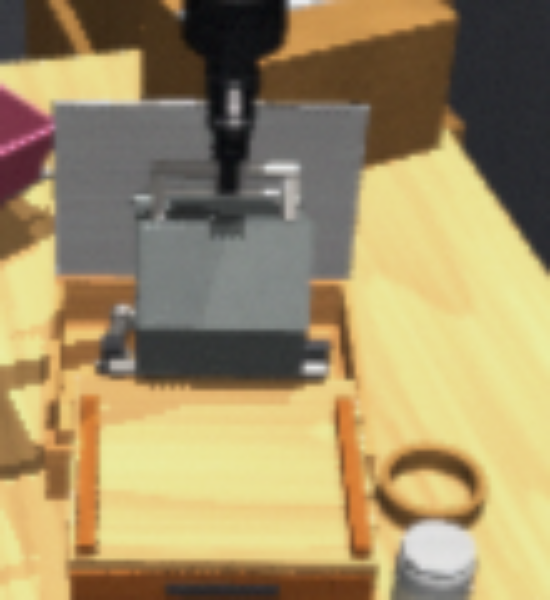

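View pics/t11c.png

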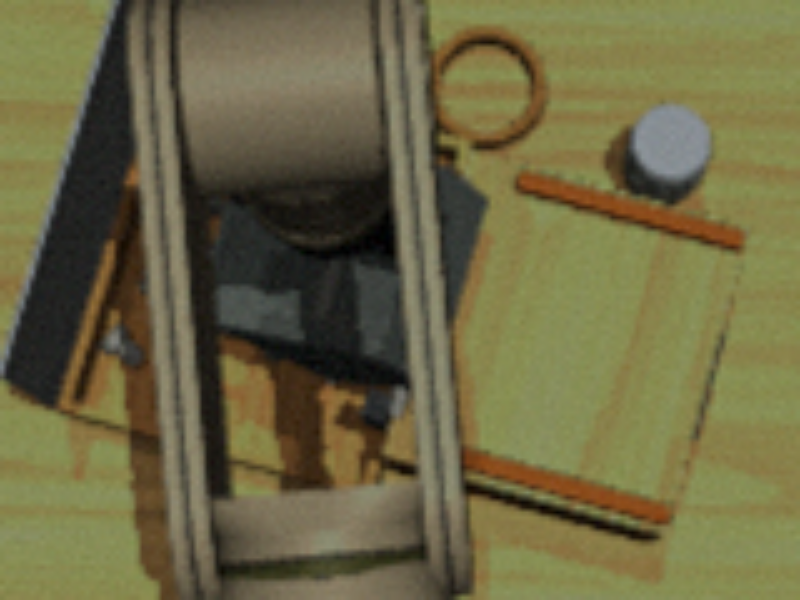

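```bash
cat >> h.py <<'E'
def plane(W,v0,v1,u0,u1):
    X=W[v0:v1,u0:u1].reshape(-1,3);X=X[np.isfinite(X[:,0])]
    for _ in range(3):
        c=np.median(X,0);n=np.linalg.svd(X-X.mean(0))[2][2];r_=(X-X.mean(0))@n;X=X[abs(r_)<max(3,1.5*r_.std())]
    n=n*np.sign(-n[1]);return X.mean(0),n,np.degrees(np.arctan2(n@e,n[2]))
E
python3 -c "
from h import *
n_=np.array([-e[1],e[0],0])
for f in('s10','s11'):
  W=cloud('side',np.load(f'pics/{f}.npz')['d'])
  print(f,'base',plane(W,120+235//5,120+320//5,220+145//5,220+300//5),'foot',plane(W,120+340//5,120+368//5,220+145//5,220+295//5))
  # toe rod ends
  for u,v in((118,368),(315,370)): print(W[120+v//5,220+u//5])
"
```

```text
s10 base (array([537.251174  ,  55.09952593, 246.33717372]), array([-0.22873988, -0.87860044,  0.41921275]), np.float64(-65.21510467536696)) foot (array([536.36152026,  46.93399743, 180.573521  ]), array([-0.23288151, -0.90688848, -0.35116875]), np.float64(-110.55893042342798))
[462.4236387   75.60697634 156.48218283]
[615.2155592   42.54322007 149.1921443 ]
s11 base (array([538.41298808,  58.02234901, 245.31290377]), array([-0.21597885, -0.86628153,  0.45045471]), np.float64(-63.225872774862545)) foot (array([535.90053717,  48.67341786, 179.29195505]), array([-0.23918742, -0.90876671, -0.34195386]), np.float64(-109.9960182527913))
[463.11654287  78.34392336 154.10876653]
[613.84647189  39.18915619 152.21673252]
```

The tilt measures 116.8°. I'll go on to about 120° and dwell.

>>> jog_arm --offset '[[4, 0, 1.5], [4, 0, 1.5], [4, 0, 1.8], [3, 0, 1.5], [0, 0, 0], [0, 0, 0], [0, 0, 0], [0, 0, 0], [0, 0, 0], [0, 0, 0]]' --delta_rot '[[0.4, 1, -0.5], [0, 0, 0], [0, 0, 0], [0, 0, 0], [0, 0, 0], [0, 0, 0], [0, 0, 0], [0, 0, 0], [0, 0, 0], [0, 0, 0]]' --jaw '[0, 0, 0, 0, 0, 0, 0, 0, 0, 0]'

```text
time: 16.4
tool_pos: [555.6, 116.2, 284.6]
tcp_rot: [-180.0, 0.9, 74.9]
ft_force: [-3.8, -4.0, 5.5]
finger_gap: 10.3
```

```bash
python3 -c "
from h import *
for t in (75,80): to(*arc(t,np.array([507.9,-67.9,221]),-131.5,93))
p,d=snap('side','s12');cv2.imwrite('pics/s12c.png',cv2.resize(p[120:240,220:330,::-1],None,fx=5,fy=5))
W=cloud('side',d);print(plane(W,120+235//5,120+320//5,220+145//5,220+300//5))
for u,v in((118,368),(315,370)): print(W[120+v//5,220+u//5])
p,d=snap('top','t12');cv2.imwrite('pics/t12c.png',cv2.resize(p[120:240,160:320,::-1],None,fx=5,fy=5))"
```

```text
t 16.4 pos [555.6 116.2 284.6] rot [-179.96    0.94   74.89] F [-3.8 -4.   5.5] gap 10.3
offset [-2.8  0.2  5.5] rot [-0.04  0.94 -0.51]
t 16.4 pos [555.6 116.2 284.6] rot [-179.96    0.94   74.89] F [-3.8 -4.   5.5] gap 10.3
offset [10.3  0.1 10.7] rot [-0.04  0.94 -0.51]
(array([539.79012963,  59.15550101, 242.63672323]), array([-0.20954103, -0.84785539,  0.48706651]), np.float64(-60.850132750008605))
[462.65648772  76.52672174 155.68460118]
[615.10179448  42.26451312 149.44347337]
```

View pics/s12c.png

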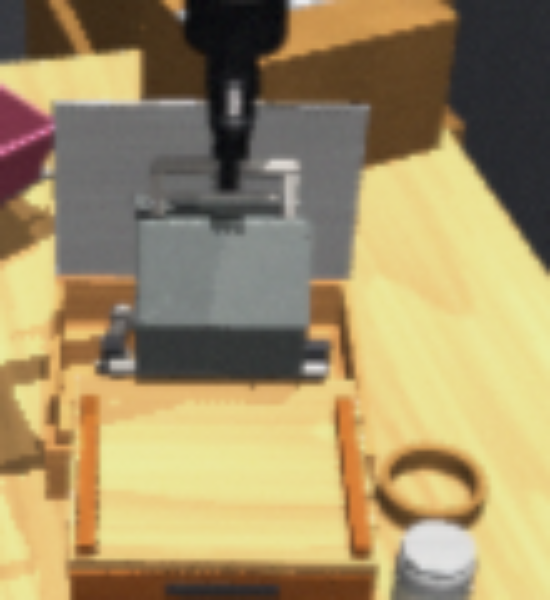

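View pics/t12c.png

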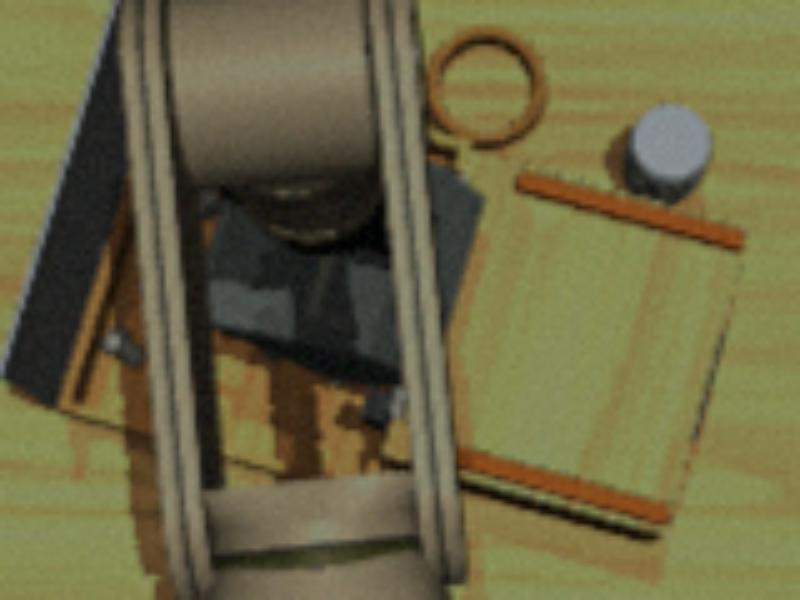

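Tilt is about 119° and the wall now bears on the stand edge, which explains the resistance. I'll check the tray from the side for punches and plan the return path with a circle fit through the forward points.

```bash
python3 -c "
from h import *
from scipy.optimize import least_squares
P=np.array([[541.8,62,294.4],[528.2,9.2,283.1],[514.7,-39.5,252.4],[507.9,-67.9,221],[553,105.5,288.4]])
s=P@e; z=P[:,2]
f=lambda q:np.hypot(s-q[0],z-q[1])-q[2]
q=least_squares(f,[s[3]+131,128,161]).x;print(q,f(q).round(2))
print('angles',np.degrees(np.arctan2(z-q[1],s-q[0])))
p0=np.array([555.6,116.2,284.6]);print('now',p0@e-q[0],p0[2]-q[1])
"

```

```text
[200.77092119 126.59901222 167.20981282] [ 0.64 -0.05 -0.59  0.36 -0.36]
angles [ 91.43439941 110.56794946 130.97358193 145.71265396  75.87496974]
now 51.72661986442179 158.0009877811104
```

>>> jog_arm --offset '[[0, 0, 0], [0, 0, 0], [0, 0, 0], [0, 0, 0], [0, 0, 0], [0, 0, 0], [-5, 0, -2], [-6, 0, -2], [-6, 0, -1.7], [-6, 0, -1.3], [-6, 0, -1], [-6, 0, -0.7], [0, 0, 0]]' --delta_rot '[[0, 0, 0], [0, 0, 0], [0, 0, 0], [0, 0, 0], [0, 0, 0], [0, 0, 0], [0, 0.5, -0.5], [0, 0, 0], [0, 0, 0], [0, 0, 0], [0, 0, 0], [0, 0, 0], [0, 0, 0]]' --jaw '[0, 0, 0, 0, 0, 0, 0, 0, 0, 0, 0, 0, 0]'

```text
time: 17.8
tool_pos: [546.6, 81.9, 293.6]
tcp_rot: [-179.9, 0.2, 75.4]
ft_force: [2.2, 4.0, -0.3]
finger_gap: 10.3
```

```bash
python3 -c "
from h import *
for t in (55,50): to(*arc(t,np.array([507.9,-67.9,221]),-131.5,93))
p,d=snap('side','s13');cv2.imwrite('pics/s13c.png',cv2.resize(p[120:240,220:330,::-1],None,fx=5,fy=5))
W=cloud('side',d)
for u,v in((118,368),(315,370)): print(W[120+v//5,220+u//5])"
```

```text
t 17.8 pos [546.6  81.9 293.6] rot [-1.7993e+02  1.6000e-01  7.5430e+01] F [ 2.2  4.  -0.3] gap 10.3
offset [-22.5   0.3   4.6] rot [-0.07  0.16  0.03]
t 17.8 pos [546.6  81.9 293.6] rot [-1.7993e+02  1.6000e-01  7.5430e+01] F [ 2.2  4.  -0.3] gap 10.3
offset [-36.5   0.3   5.2] rot [-0.07  0.16  0.03]
[463.47002562  79.74016773 152.89797615]
[613.41786331  38.13912778 153.16361477]
```

View pics/s13c.png

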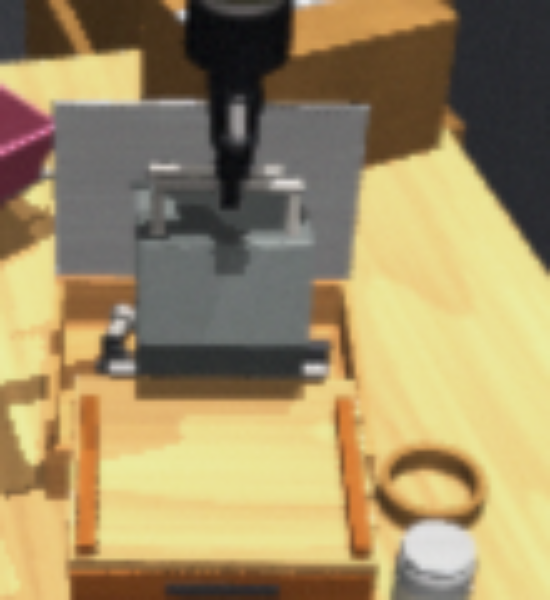

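```bash
cat >> h.py <<'E'
def back(n,step=2.5,sgn=1):
    s=monitor.sense();p=s['tool_pos'];C=np.array([200.8,126.6]);v=np.array([p@e,p[2]])-C
    a=np.degrees(np.arctan2(v[1],v[0]));rr=np.hypot(*v);print('t',s['time'],'ang',a.round(2),'r',rr.round(1),'F',s['ft_force'].round(1),s['tcp_rot'].round(1))
    prev=v
    for i in range(1,n+1):
        b=np.radians(a+sgn*step*i);R_=rr+(167.2-rr)*i/n;q=R_*np.array([np.cos(b),np.sin(b)]);d=q-prev;prev=q;print([round(d[0],1),0,round(-d[1],1)],end=', ')
    print()
E
python3 -c "
from h import *
back(10)"
```

```text
t 17.85 ang 84.32 r 167.7 F [2.3 2.8 2.1] [-1.799e+02  1.000e-01  7.540e+01]
[np.float64(-7.3), 0, np.float64(-0.5)], [np.float64(-7.3), 0, np.float64(-0.2)], [np.float64(-7.3), 0, np.float64(0.1)], [np.float64(-7.3), 0, np.float64(0.4)], [np.float64(-7.3), 0, np.float64(0.8)], [np.float64(-7.2), 0, np.float64(1.1)], [np.float64(-7.2), 0, np.float64(1.4)], [np.float64(-7.1), 0, np.float64(1.7)], [np.float64(-7.0), 0, np.float64(2.0)], [np.float64(-6.9), 0, np.float64(2.3)],
```

>>> jog_arm --offset '[[-7.3, 0, -0.5], [-7.3, 0, -0.2], [-7.3, 0, 0.1], [-7.3, 0, 0.4], [-7.3, 0, 0.8], [-7.2, 0, 1.1], [-7.2, 0, 1.4], [-7.1, 0, 1.7], [-7, 0, 2], [0, 0, 0]]' --delta_rot '[[0, 0, 0], [0, 0, 0], [0, 0, 0], [0, 0, 0], [0, 0, 0], [0, 0, 0], [0, 0, 0], [0, 0, 0], [0, 0, 0], [0, 0, 0]]' --jaw '[0, 0, 0, 0, 0, 0, 0, 0, 0, 0]'

```text
time: 18.85
tool_pos: [529.4, 14.0, 288.3]
tcp_rot: [179.9, 0.2, 75.4]
ft_force: [1.0, -0.4, 2.9]
finger_gap: 10.4
```

```bash
python3 -c "
from h import *
back(10)
p,d=snap('side','s14');cv2.imwrite('pics/s14c.png',cv2.resize(p[120:240,220:330,::-1],None,fx=5,fy=5))"
```

```text
t 18.85 ang 108.39 r 170.5 F [ 1.  -0.4  2.9] [179.9   0.2  75.4]
[np.float64(-6.9), 0, np.float64(2.8)], [np.float64(-6.7), 0, np.float64(3.1)], [np.float64(-6.6), 0, np.float64(3.4)], [np.float64(-6.4), 0, np.float64(3.7)], [np.float64(-6.2), 0, np.float64(3.9)], [np.float64(-6.1), 0, np.float64(4.2)], [np.float64(-5.9), 0, np.float64(4.4)], [np.float64(-5.6), 0, np.float64(4.7)], [np.float64(-5.4), 0, np.float64(4.9)], [np.float64(-5.2), 0, np.float64(5.1)],
```

View pics/s14c.png

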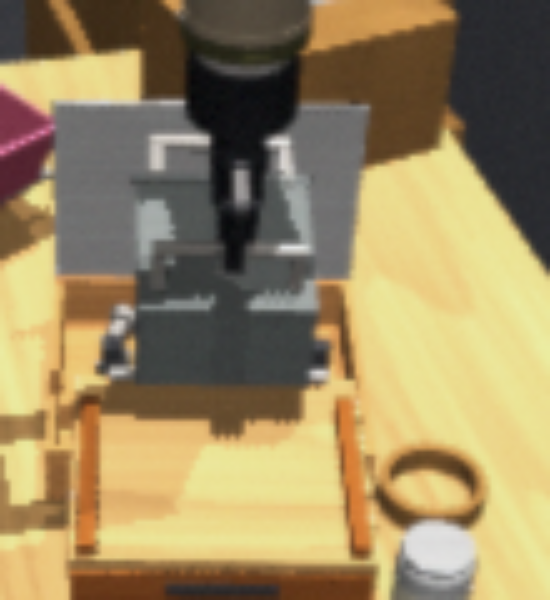

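>>> jog_arm --offset '[[-6.5, 0, 2.8], [-6.5, 0, 3.1], [-6.4, 0, 3.4], [-6.3, 0, 3.7], [-6.2, 0, 3.9], [-6, 0, 4.2], [-5.8, 0, 4.4], [0, 0, 0]]' --delta_rot '[[0, 0, 0], [0, 0, 0], [0, 0, 0], [0, 0, 0], [0, 0, 0], [0, 0, 0], [0, 0, 0], [0, 0, 0]]' --jaw '[0, 0, 0, 0, 0, 0, 0, 0]'

```text
time: 19.7
tool_pos: [517.4, -33.5, 262.2]
tcp_rot: [179.9, 0.4, 75.3]
ft_force: [1.1, -2.6, 0.8]
finger_gap: 10.3
```

```bash
python3 -c "
from h import *
back(8)
p,d=snap('side','s15');cv2.imwrite('pics/s15c.png',cv2.resize(p[120:240,220:330,::-1],None,fx=5,fy=5))
to(507.9,-67.9,221)"
```

```text
t 19.7 ang 127.18 r 170.2 F [ 1.1 -2.6  0.8] [179.9   0.4  75.3]
[np.float64(-5.6), 0, np.float64(4.9)], [np.float64(-5.3), 0, np.float64(5.1)], [np.float64(-5.1), 0, np.float64(5.3)], [np.float64(-4.9), 0, np.float64(5.6)], [np.float64(-4.6), 0, np.float64(5.7)], [np.float64(-4.3), 0, np.float64(5.9)], [np.float64(-4.1), 0, np.float64(6.1)], [np.float64(-3.8), 0, np.float64(6.3)], 
t 19.75 pos [517.5 -33.2 262.3] rot [179.86   0.42  75.33] F [ 0.7 -1.4  2.1] gap 10.5
offset [-35.7  -0.6  41.6] rot [ 0.14  0.42 -0.07]
```

View pics/s15c.png

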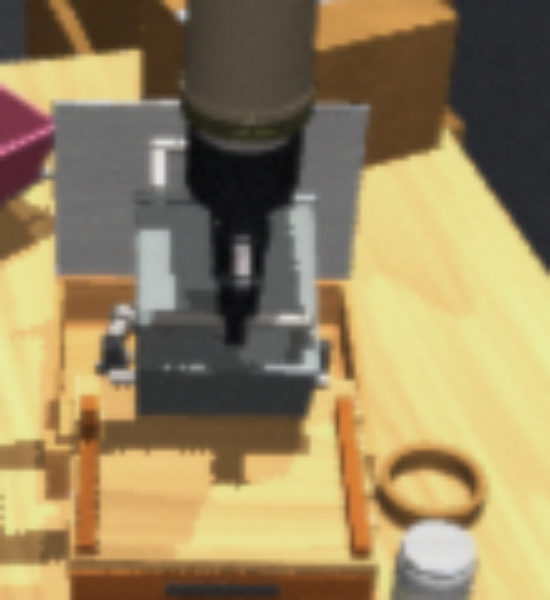

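>>> jog_arm --offset '[[-5.5, 0, 4.9], [-5.3, 0, 5.1], [-5, 0, 5.3], [-4.7, 0, 5.4], [-4, 0, 5], [-3.5, 0, 4.5], [0, 0, 0]]' --delta_rot '[[0, 0.4, 0], [0, 0, 0], [0, 0, 0], [0, 0, 0], [0, 0, 0], [0, 0, 0], [0, 0, 0]]' --jaw '[0, 0, 0, 0, 0, 0, 0]'

```text
time: 20.45
tool_pos: [509.1, -65.4, 232.1]
tcp_rot: [179.8, 0.3, 75.3]
ft_force: [1.5, -2.5, -0.6]
finger_gap: 10.7
```

```bash
python3 -c "
from h import *
to(507.9,-67.9,221)
p,d=snap('side','s16');cv2.imwrite('pics/s16c.png',cv2.resize(p[120:240,220:330,::-1],None,fx=5,fy=5))"
```

```text
t 20.45 pos [509.1 -65.4 232.1] rot [179.82   0.33  75.27] F [ 1.5 -2.5 -0.6] gap 10.7
offset [-2.7 -0.6 11.1] rot [ 0.17  0.33 -0.13]
```

View pics/s16c.png

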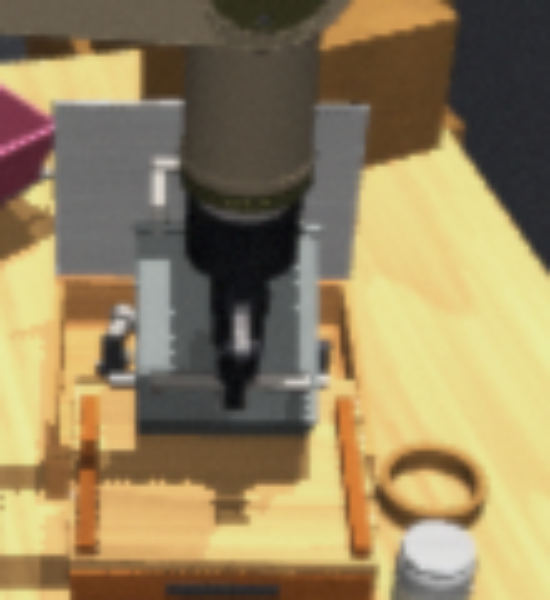

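>>> jog_arm --offset '[[-1, 0, 3.5], [-1, 0, 3.5], [-0.5, 0, 3], [-0.5, 0, 2], [0, 0, 0]]' --delta_rot '[[0, 0, 0], [0, 0, 0], [0, 0, 0], [0, 0, 0], [0, 0, 0]]' --jaw '[0, 0, 0, 0, 0]'

```text
time: 21.0
tool_pos: [507.2, -73.3, 222.0]
tcp_rot: [179.8, 0.8, 75.1]
ft_force: [0.8, -2.6, -0.0]
finger_gap: 10.3
```

```bash
python3 -c "
from h import *
to(507.9,-67.9,221)
p,d=snap('side','s17');cv2.imwrite('pics/s17c.png',cv2.resize(p[120:240,220:330,::-1],None,fx=5,fy=5))
W=cloud('side',d)
print(plane(W,120+255//5,120+350//5,220+142//5,220+175//5))"
```

```text
t 21.0 pos [507.2 -73.3 222. ] rot [179.79   0.84  75.15] F [ 0.8 -2.6 -0. ] gap 10.3
offset [ 5.5 -0.7  1. ] rot [ 0.21  0.84 -0.25]
(array([475.91215308,  15.94812336, 264.81608178]), array([-0.16238735, -0.67825426,  0.71665996]), np.float64(-44.21496881722515))
```

View pics/s17c.png

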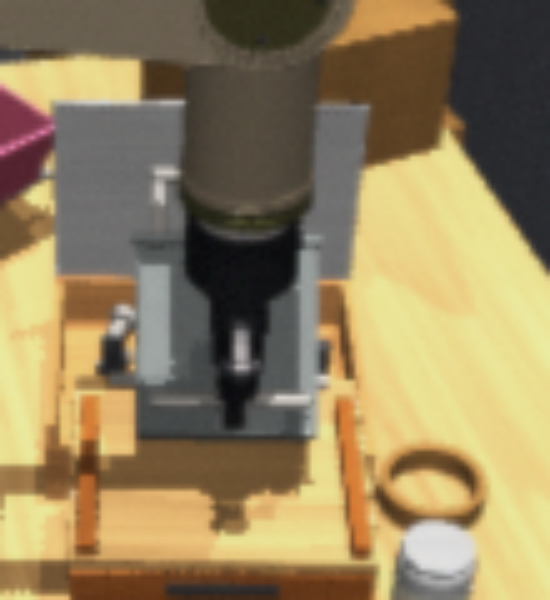

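The tub is back at about 45° on its foot, a few mm behind its earlier place. Opening.

>>> jog_arm --offset '[[0, 0, 0.8], [0, 0, 0], [0, 0, 0], [0, 0, 0], [0, 0, 0], [0, 0, 0]]' --delta_rot '[[0, 0, 0], [0, 0, 0], [0, 0, 0], [0, 0, 0], [0, 0, 0], [0, 0, 0]]' --jaw '[0, 10, 20, 30, 34, 34]'

```text
time: 21.65
tool_pos: [506.6, -71.5, 220.1]
tcp_rot: [180.0, 0.7, 75.3]
ft_force: [-0.3, 0.4, 0.7]
finger_gap: 28.9
```

>>> jog_arm --offset '[[0, 0, -10], [0, 0, -20], [0, 0, -30], [0, 0, -40], [0, 0, -40], [0, 0, -30], [-30, 0, 0], [-30, 0, 0], [-40, 0, 0], [-40, 0, 0], [-40, 0, 0], [-40, 0, 0], [0, 0, 0]]' --delta_rot '[[0, 0, 0], [0, 0, 0], [0, 0, 0], [0, 0, 0], [0, 0, 0], [0, 0, 0], [0, 0, 0], [0, 0, 0], [0, 0, 0], [0, 0, 0], [0, 0, 0], [0, 0, 0], [0, 0, 0]]' --jaw '[34, 34, 34, 34, 34, 34, 34, 34, 34, 34, 34, 34, 34]'

```text
time: 22.95
tool_pos: [449.1, -286.6, 410.2]
tcp_rot: [179.5, 0.8, 75.7]
ft_force: [-0.1, 1.2, -0.0]
finger_gap: 28.8
```

```bash
python3 -c "
from h import *
to(507.9,-67.9,221)
p,d=snap('side','s18');cv2.imwrite('pics/s18c.png',cv2.resize(p[120:240,220:330,::-1],None,fx=5,fy=5))
p,d=snap('top','t18');cv2.imwrite('pics/t18c.png',cv2.resize(p[110:240,155:315,::-1],None,fx=5,fy=4.6))"
```

```text
t 22.95 pos [ 449.1 -286.6  410.2] rot [179.52   0.76  75.67] F [-0.1  1.2 -0. ] gap 28.8
offset [228.9   1.3 186.2] rot [0.48 0.76 0.27]
```

View pics/s18c.png

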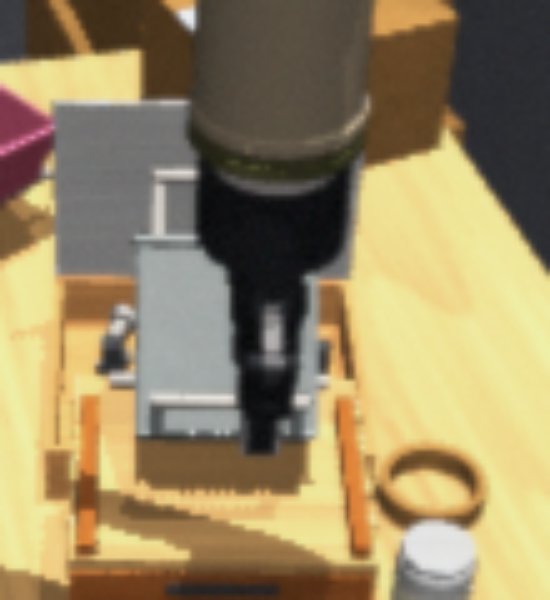

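View pics/t18c.png

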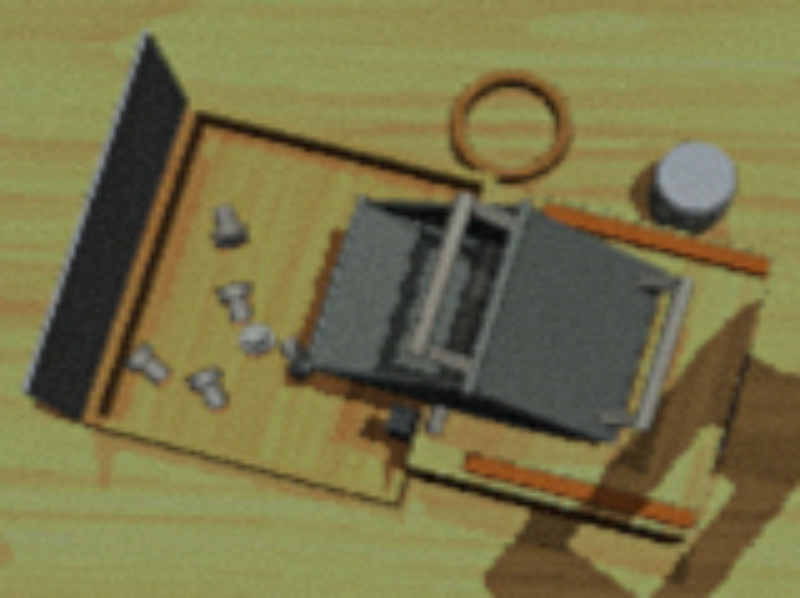

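Five punches are clear in the tray and a sixth peeks out at top crop (297,352), by the tub's corner. I'll verify that one and clear the arm away.

>>> jog_arm --offset '[[-40, 0, -10], [-40, 0, 0], [0, 0, 0], [0, 0, 0]]' --delta_rot '[[0, 0, 0], [0, 0, 0], [0, 0, 0], [0, 0, 0]]' --jaw '[34, 34, 34, 34]'

```text
time: 23.45
tool_pos: [433.2, -357.5, 423.9]
tcp_rot: [179.3, 0.6, 76.2]
ft_force: [0.2, -0.1, -0.6]
finger_gap: 29.1
```

```bash
python3 -c "
from h import *
p,d=snap('side','s19');cv2.imwrite('pics/s19c.png',cv2.resize(p[125:245,220:320,::-1],None,fx=5,fy=5,interpolation=cv2.INTER_CUBIC))
W=cloud('side',d)
p,d=snap('top','t19');cv2.imwrite('pics/t19c.png',cv2.resize(p[140:205,175:255,::-1],None,fx=9,fy=9,interpolation=cv2.INTER_CUBIC))
o=np.array([535,61,0]);n=np.array([-e[1],e[0],0])
for u,v in((210,385),(150,362),(255,340),(235,300),(228,228),(297,355)):
  q=px('top',155+u/5,110+v/4.6,18);print(q,'station',((q-o)@e).round(),((q-o)@n).round())
Wt=cloud('top',d)
print('side toe ends',[px('side',220+u/5,120+v/5,146) for u,v in((118,378),(322,380))])
for q in [px('side',220+u/5,120+v/5,146) for u,v in((118,378),(322,380))]: print(((q-o)@e).round(1))
q=px('top',155+437/5,110+420/4.6,146);print('top rod end',q,((q-o)@e).round(1))
print(plane(W,120+260//5,120+380//5,220+150//5,220+235//5))
"
```

```text
[501.4 242.2  18. ] station 167.0 78.0
[518.8 287.4  18. ] station 215.0 73.0
[538.6 210.5  18. ] station 146.0 34.0
[570.7 226.6  18. ] station 169.0 7.0
[629.5 234.3  18. ] station 192.0 -48.0
[527.2 179.   18. ] station 112.0 37.0
side toe ends [array([464. ,  71.9, 146. ]), array([618.1,  33.3, 146. ])]
-7.3
-5.9
top rod end [463.5  70.2 146. ] -9.1
(array([ 458.81553625, -129.15209411,  368.34608247]), array([ 0.97099192, -0.04637883,  0.23457129]), np.float64(40.43401944834341))
```

View pics/t19c.png

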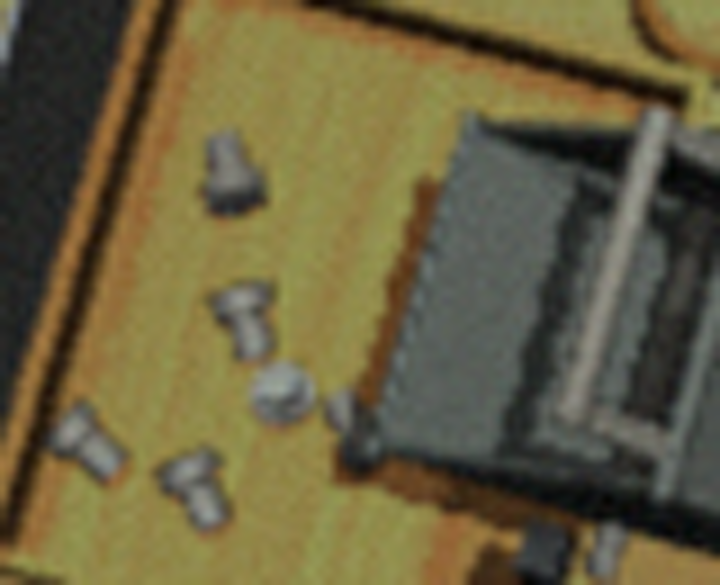

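View pics/s19c.png

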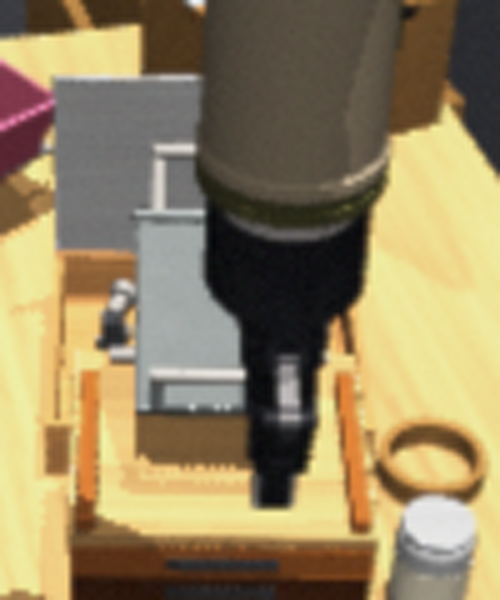

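```bash
python3 -c "
from h import *
W=cloud('top',np.load('pics/t19.npz')['d'])
for u,v in((345,410),(358,440),(360,430),(280,395),(232,190)): print(W[140+v//9,175+u//9].round(0))
# interior of tub visible
p=np.load('pics/t19.npz')['p'];d=np.load('pics/t19.npz')['d']
p2,d2=snap('top','t20')
print('max change',np.abs(p2[140:205,175:255].astype(int)-p[140:205,175:255]).max())
cv2.imwrite('pics/t20c.png',cv2.resize(cv2.convertScaleAbs(p2[150:210,205:275,::-1],alpha=1.6),None,fx=9,fy=9,interpolation=cv2.INTER_CUBIC))"
```

```text
[534. 184.  25.]
[522. 179.  33.]
[526. 176.  31.]
[539. 209.  36.]
[622. 235.  27.]
max change 19
```

View pics/t20c.png

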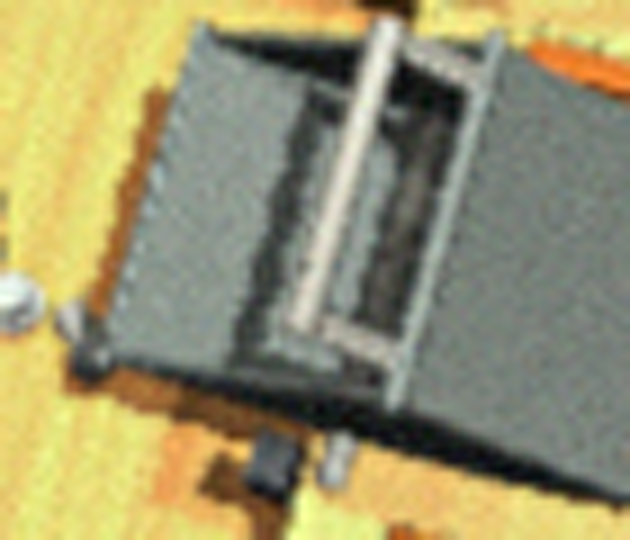

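The sixth punch is at z ≈ 25–33 mm, so it is in the tray too, and no punch shows inside the tub. Handing in.

```bash
python3 -c "
from h import *
print(monitor.sense()['ft_force'].round(1),monitor.sense()['time'])
r.hand_in()"
```

```text
[-0.5  1.  -0.8] 23.6
the job is handed in; nothing more can be done
```

The tub is emptied: all six punches lie in the wooden tray and the tub is leaning on its slanted foot, let go. I handed in at 23.6 s of the 67 s; no verdict was reported.

- **Rocking:** I rocked the tub by the carry bar to its 45° lean and released it. I then took the heel bar and tipped the tub to about 119°, where I judged its wall was bearing on the stand edge. After a short wait I lowered it along the same arc in small steps and let go.
- **Punches:** The last top views show six punches at station x of about 112–215 mm and y of about -48 to +78 mm. The three whose heights I checked read 25–36 mm above the bench. None showed in the visible part of the tub, and nothing moved between the last two top views.
- **Tub:** It measured about 44–45° just before I let go. The toe rod is about 6–9 mm behind the station line, because it slid back a few mm while I lowered the tub; that is within the 30 mm limit.
- **Failed or missing checks:** My last tilt reading after release was unusable because the arm blocked the side camera. I did not measure the base edge height at the end. I checked the bystanders only by eye: the tin and tape look unmoved, and the arm never went near the others.

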